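# Fit the green blow nozzle to the bench air unit's quick coupler

## Task

Fit the green blow nozzle to the quick coupler on the blue bench air unit: draw the coupler's winged sleeve down and turn it until one wing stays hooked behind the red keeper's tooth, let go, push the nozzle fully home, then press the sleeve down again, turn it back and let it spring all the way up to lock the nozzle in. The unit only stands on rubber feet, so do not let it skid, spin or tip; leave the orange nozzle in the rack and the other things on the cart where they are, and let go of everything at the end.

Things in the scene. Friction and masses are not known exactly. Their poses are not given: they have to be found in the camera images.
- unit: Bench air unit: free-standing blue box 130 x 130 mm, 50 mm tall with its rubber feet, about 1.6 kg, not fixed to the cart. Origin: centre of its underside, z up along the coupler's axis. The upright brass coupler stands on the middle of the box, its open mouth 115 mm above the cart: bore 22 mm, flared at the mouth to 28 mm, rim 41 mm across.
- mouth (a point): Centre of the coupler's mouth, 115 mm above the cart, axes as the unit's. While the sleeve is up two steel pawls close the bore: a plug enters only about 20 mm. They draw aside when the sleeve is down by 11 mm. If the plug is not fully home when the sleeve is freed, the pawls jam and the sleeve stays part-way down.
- seal (a point): Sprung rubber seal inside the bore, 30 mm below the mouth, out of sight. It grips the nozzle's tail: the last 8 mm of travel need a push of about 5 to 15 N, more than the nozzle's weight, and the nozzle then stays where it was pushed. Fully home, the flange meets the rim with a hard stop.
- keeper (a point): Red keeper on the box, an upside-down L. The point: middle of the underside of its lip, 53 mm from the coupler's axis, 35 degrees counterclockwise (from above) from the unit's +x, 88 mm above the cart. The lip is 8 mm thick and covers 44 to 62 mm from the axis, about 17 to 53 degrees; a tooth at its 17-degree edge hangs 2.5 mm lower. Its post stands 62 to 68 mm out.
- unit_corner (a point): A corner of the unit's box top, 60 mm along its +x and +y, 50 mm above the cart: shows skidding and spinning.
- collar (a joint): How far the sleeve is drawn down from its upper (forward) place, m: 0 up, hard stop at 0.016. A spring pushes it up with about 6 N at the top, 11 N at the stop. Held behind the keeper's tooth it reads 0.010 to 0.011; 0.0135 clears the tooth.
- sleeve (a joint): Turn of the sleeve, rad, counterclockwise from above positive; 0: wings along the unit's x axis; stops at -0.3 and 0.85. While up, the keeper blocks it past about 0.15. Drawn down to its stop it turns freely; from 0.6 to 0.85 a wing lies under the lip behind the tooth, which holds the sleeve down when let go. Turned back below 0.1 and let go it springs up.
- free_wing (a point): Middle of the opposite wing, on the unit's -x side, 46 mm from the axis, half-way up the wing; its x axis points to the coupler's axis. Can be pinched from above across its 12 mm. When hooked, the tooth keeps the sleeve from turning back: press the sleeve down to its stop again, then turn it, or the whole unit spins.
- hook_wing (a point): Middle of the wing on the unit's +x side, 46 mm from the axis: the one that goes under the keeper. The sleeve is an aluminium ring 50 mm across, 73 to 108 mm above the cart while up. Its wings are 12 mm thick, 14 mm tall (85 to 99 mm above the cart while up) and reach 58 mm from the axis.
- green_nozzle_grip (a point): Green blow nozzle, 80 mm long, 0.15 kg, upright in the rack. The point: on its axis in its grip, 60 mm above the tail's lower end; z up. Brass tail 20 mm across, 38 mm long, tapered tip, groove; flange 38 mm across (38 to 42 mm up) that lies on the rim when home; green grip 30 mm across (42 to 70 mm up). Fully home the point is 22 mm above the mouth.
- orange_nozzle_grip (a point): Orange blow nozzle of the same shape, to be left in the rack; same point on it.
- rack: Wooden rack fixed to the cart, 70 x 190 x 50 mm, long along its y; origin: centre of its underside. Two holes 26 mm wide, 45 mm to either side of its centre along y, hold the nozzles with the flanges on its top; which one is in which hole varies.
- coaster: Ceramic tile coaster, 100 x 100 x 8 mm; origin under its centre.
- spool: Yellow spool, 72 mm across, 55 mm tall, standing; origin under its centre.
- organizer: Clear plastic bead organizer, 130 x 200 x 35 mm; origin under its centre.
- oil_bottle: White bottle with a red cap, 50 mm across, 110 mm tall; origin under its centre.
Not all that is in view belongs to the job. Leave any purple look-alike of the part that bears green_nozzle_grip alone.

How it is judged (in metres and radians):
On the way, in this order (a step that is already met when the one before it is completed fails the run):
1. the sleeve is drawn down, hooked under the keeper (turned more than 0.4 rad) and let go (value of joint collar above 0.009 m and value of joint sleeve above 0.4 rad and contact force between the fingers and unit below 0.2 N), for 0.2 s.
2. the green nozzle is fully home in the coupler while the sleeve is still hooked down (value of joint collar above 0.009 m and z of green_nozzle_grip in the frame of mouth below 0.024 m and horizontal distance between green_nozzle_grip and mouth below 0.004 m), for 0.2 s.
At the end, for the whole second after the job is handed in: Green nozzle upright in the coupler, home within 2 mm of its flange lying on the rim and 4 mm of the axis; sleeve up within 2 mm; unit flat, its corner within 30 mm of its start; orange nozzle within 10 mm and coaster, spool, organizer, bottle within 20 mm of their starts (value of joint collar below 0.002 m and z of green_nozzle_grip in the frame of mouth below 0.024 m and horizontal distance between green_nozzle_grip and mouth below 0.004 m and angle between the z axis of green_nozzle_grip and the z axis of mouth, either way round below 0.1 rad and angle between unit's own z axis and vertical below 0.05 rad and distance of unit_corner from where it was at the start of the episode below 0.03 m and linear speed of unit below 0.02 m/s and distance of orange_nozzle_grip from where it was at the start of the episode below 0.01 m and distance of each of coaster, spool, organizer, oil_bottle from where it was at the start of the episode below 0.02 m); the robot touches nothing.
It fails at once if the air unit skids or spins: its corner moves by more than 30 mm (distance of unit_corner from where it was at the start of the episode above 0.03 m).
It fails at once if the air unit is tipped (angle between unit's own z axis and vertical above 0.15 rad).
It fails at once if the orange nozzle is taken or knocked out (distance of orange_nozzle_grip from where it was at the start of the episode above 0.02 m).
It also fails if it takes over 72 s, if anything falls off the work surface, if the arm or the gripper's body presses on something with over 40 N, if the wrist force passes 120 N, or if a joint passes its speed limit or range.

## Robot

A 6-joint arm with a two-finger parallel gripper is mounted at the origin on the work surface. World frame = base frame: x ahead of the robot, y to its left, z up, the work surface at z = 0. Lengths are in m, angles in degrees, forces in N, time in s.
With the tool pointing down it reaches from about 0.25 to 0.725 m from the base axis. Payload 9.7 kg.
Tool frame: the origin (TCP) lies between the finger pads; the fingertips stand 11 mm ahead of it and the grasp point (between the pads) lies 8 mm behind it; z points along the fingers, x is the direction in which the jaws open and shut, and the axes are right-handed (so a half turn about z gives the same grasp; the last joint's range is limited). The gripper opens to 85 mm and grips with 20 to 120 N. Pads are 22 mm wide; open, the fingers measure 114 mm over their backs; the gripper's body (76 mm by 85 mm) begins 54 mm behind the grasp point. The pads swing forward as they close: fully open they stand 13 mm farther back than shut.
Start: joints at [64.515, 4.979, 10.078, 95.1, 0, 90], TCP at [0.237, 0.496, 0.242] pointing down, gripper open.
Joint ranges: [-179.16, 179.16], [-48.56, 103.87], [-65.8, 70.77], [-126.05, 130.52], [-82.76, 87.17], [-180, 180]. Speed limits (degrees/s): [127.2, 127.2, 147.25, 180, 180, 180].

## Interface

Orientations are given as [roll, pitch, yaw] about the fixed x, y, z axes, in that order (R = Rz(yaw) Ry(pitch) Rx(roll)).
In Python, from workcell import get_obs, camera, job_done, spotter gives the robot as it stands.
- The arm moves only by the tool play_rows, never from a script. Its argument "rows" is a list of rows, each a list of 3 entries, a list of its own where there are three numbers: the closure, from 0 (fully open) to 1 (shut), then the shift along the tool's x, y, z in cm, then the turn, a rotation vector about the tool's x, y, z in degrees. In form: [[claw, [x, y, z], [wx, wy, wz]], ...]. A call has 1 to 12 rows; each row shifts and turns the pose as measured when the row begins, along the tool's axes as they then stand; what a row does not reach is not made up. A row lasts 1/10 s, in which the tool goes at most 50 mm and 8.59 degrees, less where a joint would pass 70% of its speed; a pose out of reach is approached as far as the arm can. A call is refused whole if a number of a shift passes 5 or a number of a turn 8.59, either way. A call with a gripper value outside its range is refused whole. The fingers move at their own pace and stop on an object; "newtons" is the grip in N (left out, the last holds). Time passes only in rows, so rows that do not move let the fingers close. It gives the time, the measured TCP pose, the force and the opening at its end, in the units of the state.
- get_obs(): the state, without advancing time (a new reading comes with each control period).
- camera(name): name is "scene" or "top" or "wrist"; returns a dict with "img" (480x640x3 uint8, red, green, blue), "intrinsics" (3x3 intrinsics, pixels), "k1" (the pictures are not rectified: a ray, as slopes to the right and down, at radius r is drawn at 1 + k1 r^2 times it, then the intrinsics apply), "xyz" and "orientation" of the camera in the world. Camera axes: x right, y down, z forward; pixel columns grow to the right and rows downward; lengths in m; the calibration is good to about 2 mm. A picture is of the moment at which its call begins. There is no depth.
- job_done(): hands the job in, once; it reports no verdict.
Trained networks look in a picture, given as the dict that the camera call returned (one of the last four; its "shot" number tells which), for a name from the list of things; names that differ only in an ending like _2 or _b are one class to them, and where a whole thing is asked for, a point or a joint stands for the part that bears it (a point fixed in the world has none). Each returns a list of dicts, best first, with "confidence" (0 to 1); they miss things now and then, are a little off and sometimes report something else, mostly with a low value. They report only what shows in the picture. A call takes as long as a camera call. They do not tell look-alikes from the thing itself.
- spotter.spot_in(picture, thing): "point" ([x, y, z] in m, in world coordinates, good to about 4 mm: the middle of the surface that is visible of it).
- spotter.trace(picture, thing): "pixels" (480x640 bool, what is visible of it).
The state is a dict: "time": time; "q": joint angles; "qd": joint speeds; "joint_efforts": joint torques, N m; "ee_pos": TCP position; "tcp_rot": TCP orientation; "wrist_force": force on the tool from outside, world axes, zero at the start; "torque": the same for the moment, N m; "opening": finger opening in m.
Only numpy, scipy, OpenCV 4.12 (cv2) and the standard library are available. Lean on these libraries where they do the work, as an engineer would, in place of code of your own. Each camera call takes 0.05 s, during which the arm holds its last target.

## Working session

There is one attempt and no reset: what is moved stays moved. The work goes in short steps, Python scripts to look and compute and a tool call to move; the robot and the scene stay as the last step left them, time stands still between calls to the robot, and variables do not carry over. Pictures are saved under pics/ and viewed, and the job is handed in when it is done.

Besides the shell and the picture viewer there is one more tool, called after "Request:" as name(argument=value, ...), one argument or row to a line, values as JSON. play_rows: Moves the arm, as the interface text tells. Its arguments: {"type":"object","properties":{"rows":{"type":"array","items":{"type":"array"}},"newtons":{"type":"number"}},"required":["rows"]}

```bash
mkdir -p pics; ls; cat > h.py <<'E'
from workcell import get_obs, camera, job_done, spotter
import numpy as np, cv2
from scipy.spatial.transform import Rotation as R
def save(p,n): cv2.imwrite('pics/'+n+'.png',p['img'][:,:,::-1])
def Rc(p):
    o=np.array(p['orientation'],float)
    return o if o.shape==(3,3) else R.from_euler('xyz',o,degrees=True).as_matrix()
def ray(p,u,v):
    K=np.array(p['intrinsics']);k=p['k1']
    d=np.array([(u-K[0,2])/K[0,0],(v-K[1,2])/K[1,1]]);s=d.copy()
    for _ in range(30): s=d/(1+k*(s@s))
    r=Rc(p)@np.array([s[0],s[1],1.]);return r
def atz(p,u,v,z):
    c=np.array(p['xyz']);r=ray(p,u,v);return c+r*(z-c[2])/r[2]
def proj(p,X):
    c=Rc(p).T@(np.array(X)-np.array(p['xyz']));s=c[:2]/c[2];s=s*(1+p['k1']*(s@s));K=np.array(p['intrinsics'])
    return np.array([K[0,0]*s[0]+K[0,2],K[1,1]*s[1]+K[1,2]])
def state():
    o=get_obs();print({k:np.round(o[k],4).tolist() for k in ('time','q','ee_pos','tcp_rot','wrist_force','torque','opening')});return o
E
python3 - <<'E'
from h import *
state()
for n in('scene','top','wrist'):
    p=camera(n);save(p,n+'0');print(n,p['xyz'],p['orientation'],p['k1'],p['intrinsics'])
    for t in ['unit','mouth','keeper','free_wing','hook_wing','unit_corner','green_nozzle_grip','orange_nozzle_grip','rack','oil_bottle','spool','coaster','organizer']:
        r=spotter.spot_in(p,t)
        print(t,[(np.round(x['point'],3).tolist(),round(x['confidence'],2)) for x in r[:3]])
E
```

```text
pics
{'time': 0.0, 'q': [64.5131, 5.0124, 10.0336, 95.0995, 0.0013, 90.0005], 'ee_pos': [0.2366, 0.4963, 0.2416], 'tcp_rot': [-179.9987, 0.0783, 64.5126], 'wrist_force': [-0.1882, 0.0748, 0.1762], 'torque': [-0.0707, 0.0392, -0.0392], 'opening': 0.0856}
scene [ 1.35661939 -0.35523585  0.86331815] [-1.31522213e+02 -5.19453088e-02  6.48002894e+01] -0.09705563800434502 [[614.04435896   0.         299.95439976]
 [  0.         614.04435896 241.0822257 ]
 [  0.           0.           1.        ]]
unit [([0.599, 0.141, 0.051], 0.84)]
mouth [([0.596, 0.138, 0.049], 0.89), ([0.592, 0.148, 0.096], 0.46)]
keeper [([0.601, 0.143, 0.047], 0.92)]
free_wing [([0.591, 0.145, 0.104], 0.55)]
hook_wing [([0.593, 0.147, 0.102], 0.66)]
unit_corner [([0.601, 0.141, 0.046], 0.59), ([0.766, -0.29, 0.055], 0.58)]
green_nozzle_grip [([0.406, -0.136, 0.056], 0.8), ([0.484, -0.072, 0.056], 0.75), ([0.508, -0.194, 0.075], 0.71)]
orange_nozzle_grip [([0.528, -0.281, 0.074], 0.97), ([0.428, 0.342, 0.007], 0.39)]
rack [([0.537, -0.244, 0.049], 0.88)]
oil_bottle [([0.567, 0.348, 0.058], 0.82), ([0.765, -0.29, 0.055]
[... 883 characters left out ...]
ip [([0.517, -0.276, 0.083], 0.78)]
rack [([0.506, -0.233, 0.051], 0.74)]
oil_bottle [([0.554, 0.346, 0.079], 0.98)]
spool [([0.754, -0.282, 0.053], 0.65)]
coaster [([0.795, 0.1, 0.014], 0.65)]
organizer [([0.518, -0.273, 0.079], 0.71), ([0.797, 0.098, 0.019], 0.65)]
wrist [0.16350397 0.53045065 0.37471027] [1.61661552e+02 2.37003201e-03 6.45272074e+01] -0.0017071972020337365 [[429.75090458   0.         314.17630134]
 [  0.         429.75090458 244.00291384]
 [  0.           0.           1.        ]]
unit []
mouth []
keeper []
free_wing []
hook_wing []
unit_corner []
green_nozzle_grip []
orange_nozzle_grip []
rack []
oil_bottle []
spool []
coaster [([0.415, 0.353, 0.007], 0.64)]
organizer []
```

View pics/scene0.png

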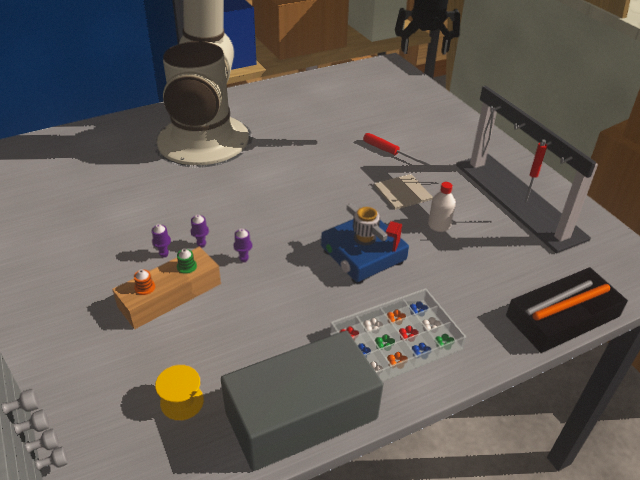

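View pics/top0.png

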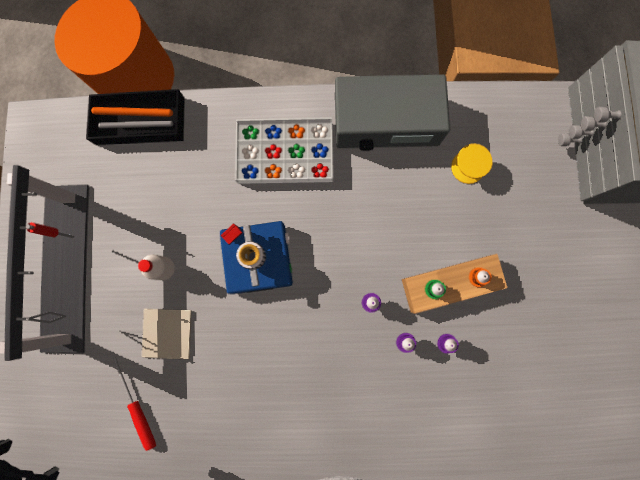

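```bash
python3 - <<'E'
from h import *
p=camera('top');print(get_obs()['time'])
i=p['img'][205:315,200:310,::-1];a=cv2.resize(i,(600,600),interpolation=cv2.INTER_CUBIC)
cv2.imwrite('pics/topz.png',a)
g=spotter.trace(p,'green_nozzle_grip')
for x in g[:4]:
    v,u=np.nonzero(x['pixels']);print(x['confidence'],u.mean(),v.mean(),len(u))
q=camera('scene')
cv2.imwrite('pics/scz.png',cv2.resize(q['img'][190:290,310:420,::-1],(770,700)[:2] if 0 else (660,600),interpolation=cv2.INTER_CUBIC))
import pickle
pickle.dump((p,q),open('p0.pkl','wb'))
# hypothesised yaw
E
```

```text
2.15
0.62 434.81456953642385 288.64900662251654 302
0.57 405.6825938566553 342.52901023890786 293
0.56 370.84175084175087 302.65656565656565 297
0.55 447.69257950530033 343.773851590106 283
```

View pics/topz.png

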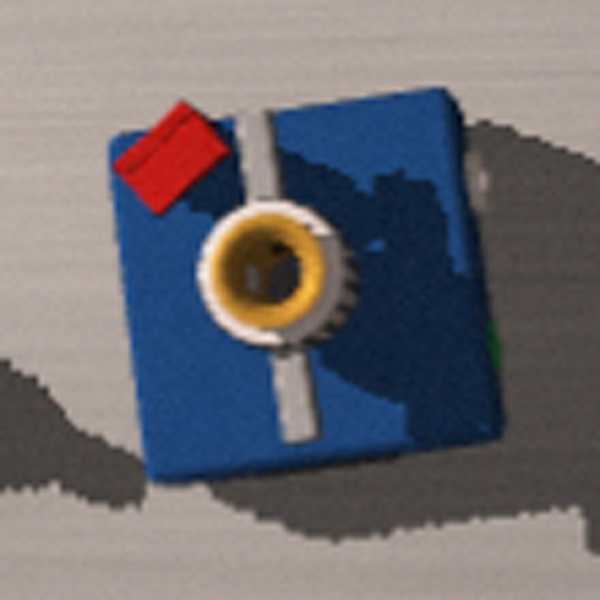

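View pics/scz.png

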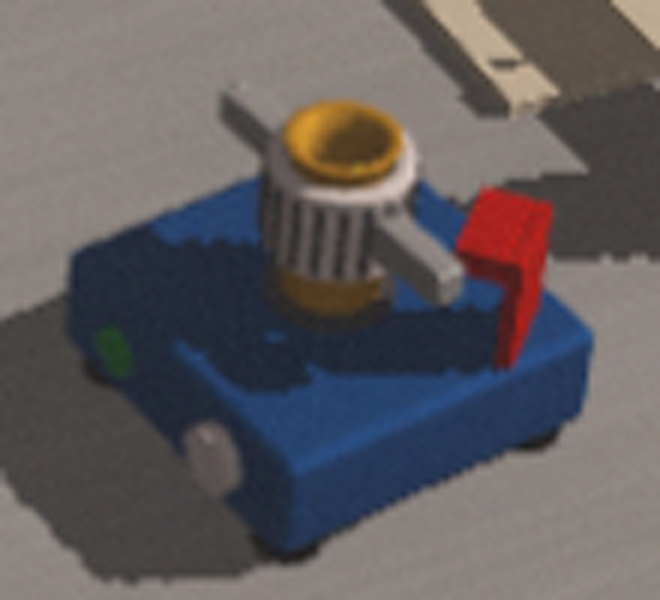

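```bash
python3 - <<'E'
from h import *
import pickle
p,q=pickle.load(open('p0.pkl','rb'))
s=110/600.
T=lambda x,y:(200+x*s-.4,205+y*s-.4)
S=lambda x,y:(310+x/6-.4,190+y/6-.4)
print('mouth top',atz(p,*T(267,270),.115),'scene',atz(q,*S(343,140),.115))
cs=[atz(p,*T(*c),.05) for c in[(112,136),(455,90),(503,435),(150,482)]]
for c in cs: print(c)
print('cent',np.mean(cs,0))
for a,b in((3,0),(2,1),(1,0),(2,3)): d=cs[a]-cs[b];print(np.degrees(np.arctan2(d[1],d[0])),np.linalg.norm(d))
cs=[atz(q,*S(*c),.05) for c in[(592,340),(290,475),(72,260)]]
for c in cs: print('sc',c)
print('cent',(cs[0]+cs[2])/2)
# wings tips at z .099
w1=atz(p,*T(255,112),.099);w2=atz(p,*T(302,440),.099);d=w1-w2
print(w1,w2,(w1+w2)/2,np.degrees(np.arctan2(d[1],d[0])),np.linalg.norm(d))
# nozzles: green trace centroid
for u,v in [(434.8,288.65)]: print('green top',atz(p,u,v,.07))
b=q['img'].astype(int)
m=(b[...,1]>90)&(b[...,0]<80)&(b[...,2]<110)
m[:240]=0;m[280:]=0;m[:,:165]=0;m[:,215:]=0
v,u=np.nonzero(m);print(u.mean(),v.mean(),len(u)); print('green scene',atz(q,u.mean(),v.mean(),.07))
cv2.imwrite('pics/rk.png',np.hstack([cv2.resize(p['img'][245:320,395:515,::-1],(780,488)[0:2],interpolation=3)]))
cv2.imwrite('pics/rks.png',cv2.resize(q['img'][200:330,100:260,::-1],(738,600),interpolation=3))
E
```

```text
mouth top [0.5715044  0.15770169 0.115     ] scene [0.57269432 0.15778002 0.115     ]
[0.62723317 0.22546021 0.05      ]
[0.64070846 0.09950613 0.05      ]
[0.51560511 0.08418003 0.05      ]
[0.50139545 0.21178387 0.05      ]
cent [0.57123555 0.15523256 0.05      ]
-173.797303293048 0.12657872178429835
-173.01563885242996 0.12603863592834608
-83.89339285639792 0.12667285942685605
-83.6458556462363 0.1283925734566436
sc [0.63120605 0.22461864 0.05      ]
sc [0.64459272 0.10259363 0.05      ]
sc [0.52187427 0.08690958 0.05      ]
cent [0.57654016 0.15576411 0.05      ]
[0.62760005 0.16423166 0.099     ] [0.51452885 0.14888325 0.099     ] [0.57106445 0.15655745 0.099     ] 7.730143518032971 0.11410815025654267
green top [ 0.5000924  -0.18971198  0.07      ]
188.4 263.95 120
green scene [ 0.51586121 -0.19008532  0.07      ]
```

View pics/rk.png

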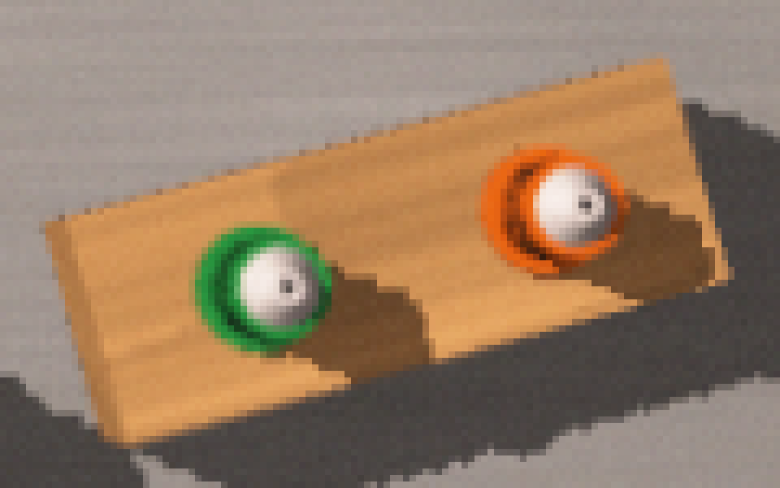

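View pics/rks.png

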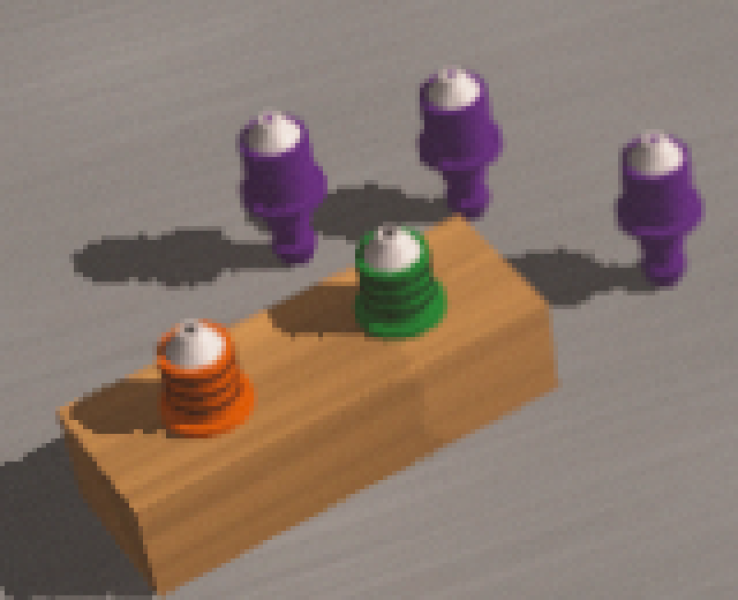

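Request:
play_rows(
  rows=[
    [0,[-1.6,4.4,0],[0,0,0]],
    [0,[-1.6,4.4,0],[0,0,0]],
    [0,[-1.6,4.4,0],[0,0,0]],
    [0,[-1.6,4.4,0],[0,0,0]],
    [0,[-1.6,4.4,0],[0,0,0]],
    [0,[-1.6,4.4,0],[0,0,0]],
    [0,[-1.6,4.4,0],[0,0,0]],
    [0,[-1.6,4.4,0],[0,0,0]],
    [0,[0,0,0],[0,0,-8]],
    [0,[0,0,0],[0,0,-8]],
  ],
)

```text
time: 3.25
ee_pos: [0.5093, 0.2194, 0.2411]
tcp_rot: [180.0, -0.0, 81.1]
wrist_force: [-0.5, 0.1, 1.0]
opening: 0.0853
```

```bash
python3 -c "
from h import *
state()"
```

```text
{'time': 3.25, 'q': [23.302, 5.5173, 10.5202, 94.9407, 0.0082, 32.2333], 'ee_pos': [0.5093, 0.2194, 0.2411], 'tcp_rot': [179.9518, -0.0401, 81.0687], 'wrist_force': [-0.4573, 0.0974, 1.025], 'torque': [0.0021, -0.0069, 0.0013], 'opening': 0.0853}
```

Request:
play_rows(
  rows=[
    [0,[-2.6,3.6,0],[0,0,0]],
    [0,[-2.6,3.6,0],[0,0,0]],
    [0,[0,0,0],[0,0,-8]],
    [0,[0,0,0],[0,0,-8]],
    [0,[0,0,0],[0,0,0]],
  ],
)

```text
time: 3.75
ee_pos: [0.5757, 0.1532, 0.2403]
tcp_rot: [180.0, -0.0, 97.8]
wrist_force: [-0.5, -0.0, -0.3]
opening: 0.0855
```

```bash
python3 - <<'E'
from h import *
import pickle
state()
p=camera('wrist');save(p,'w1');pickle.dump(p,open('w1.pkl','wb'))
print(p['xyz'],p['orientation'])
E
```

```text
{'time': 3.75, 'q': [14.8905, 11.3539, 16.9727, 95.5838, 0.0245, 7.0913], 'ee_pos': [0.5757, 0.1532, 0.2403], 'tcp_rot': [179.9683, -0.0286, 97.7992], 'wrist_force': [-0.5088, -0.0234, -0.28], 'torque': [-0.0474, 0.0025, 0.0319], 'opening': 0.0855}
[0.49533939 0.14120109 0.37269185] [ 1.61623539e+02 -5.81490161e-02  9.78109029e+01]
```

View pics/w1.png

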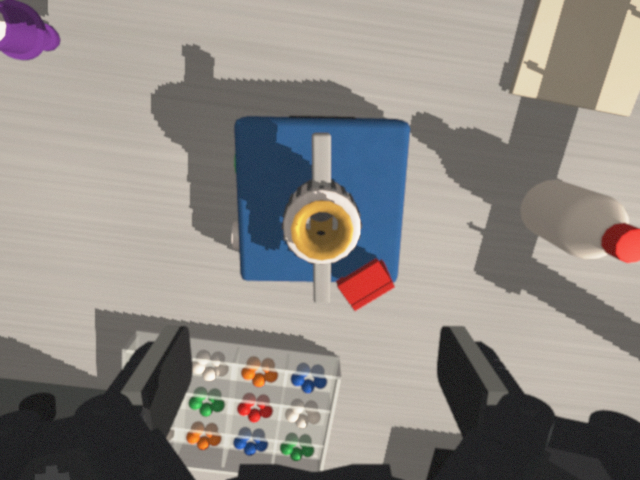

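```bash
python3 - <<'E'
from h import *
import pickle
p=pickle.load(open('w1.pkl','rb'))
cv2.imwrite('pics/w1z.png',cv2.resize(p['img'][105:315,220:430,::-1],(600,600),interpolation=3))
im=p['img'].astype(int)
m=((im[...,0]-im[...,2]>60)&(im[...,1]-im[...,2]>30)).astype(np.uint8); m[:180]=0;m[280:]=0;m[:,:270]=0;m[:,375:]=0
c=max(cv2.findContours(m,0,2)[0],key=cv2.contourArea)
e=cv2.fitEllipse(c);print(e)
print('mouth',atz(p,*e[0],.115))
for name,pts,z in[('wingtips',[(322,134),(321.5,301)],.099),('box',[(236,118),(410,122),(398,281),(242,280)],.05)]:
  X=[atz(p,*t,z) for t in pts]
  print(name,np.round(X,4).tolist(),np.mean(X,0))
d=atz(p,321.5,301,.099)-atz(p,322,134,.099);print(np.degrees(np.arctan2(d[1],d[0])),np.linalg.norm(d))
E
```

```text
((321.76666259765625, 229.95045471191406), (59.09489059448242, 61.79936218261719), 84.92047882080078)
mouth [0.57030157 0.15653713 0.115     ]
wingtips [[0.5137, 0.1489, 0.099], [0.6265, 0.1647, 0.099]] [0.57007112 0.1567702  0.099     ]
box [[0.5143, 0.0872, 0.05], [0.5, 0.2121, 0.05], [0.6237, 0.2281, 0.05], [0.64, 0.1021, 0.05]] [0.56950501 0.15738541 0.05      ]
7.962925143562948 0.11386588665518252
```

View pics/w1z.png

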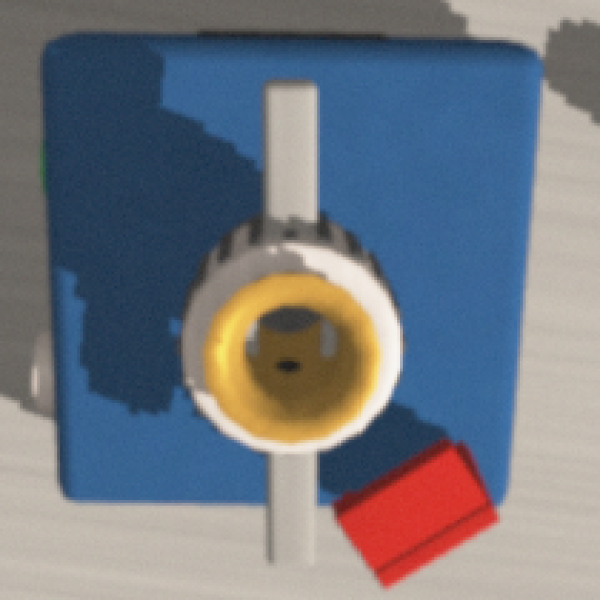

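Request:
play_rows(
  rows=[
    [0,[0.45,-0.46,0],[0,0,0]],
    [0,[0,0,4],[0,0,0]],
    [0,[0,0,4],[0,0,0]],
    [0,[0,0,3],[0,0,0]],
    [0,[0,0,2],[0,0,0]],
    [0,[0,0,2],[0,0,0]],
    [0,[0,0,0],[0,0,0]],
  ],
  newtons=40,
)

```text
time: 4.5
ee_pos: [0.5672, 0.1618, 0.0873]
tcp_rot: [179.7, -0.1, 96.5]
wrist_force: [-0.7, -0.3, 0.1]
opening: 0.0855
```

```bash
python3 - <<'E'
from h import *
state()
p=camera('wrist');save(p,'w2')
E
```

```text
{'time': 4.5, 'q': [15.8857, 9.9156, -1.6044, 78.2119, 0.0699, 9.4145], 'ee_pos': [0.5672, 0.1618, 0.0873], 'tcp_rot': [179.7469, -0.1128, 96.4716], 'wrist_force': [-0.7204, -0.2627, 0.1449], 'torque': [-0.0505, 0.0212, 0.0716], 'opening': 0.0855}
```

View pics/w2.png

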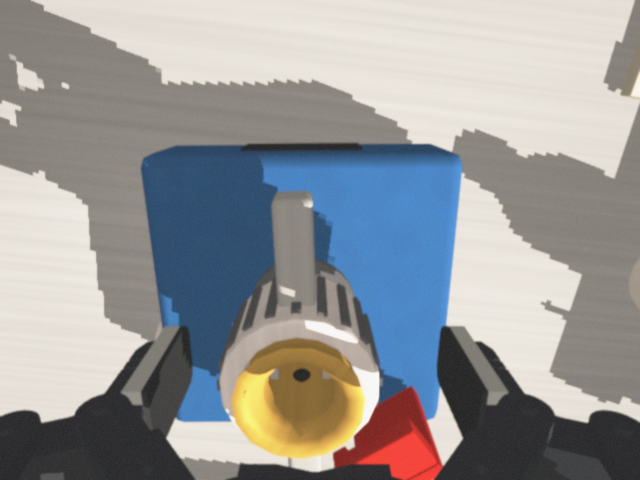

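Request:
play_rows(
  rows=[
    [0,[-0.5,0.28,0],[0,0,-1]],
    [0,[0,0,0],[0,0,0]],
  ],
  newtons=40,
)

```text
time: 4.75
ee_pos: [0.5722, 0.1579, 0.0921]
tcp_rot: [179.4, -0.2, 97.5]
wrist_force: [0.2, 1.0, -0.1]
opening: 0.0855
```

Request:
play_rows(
  rows=[
    [0,[0,0,0],[0,0,0]],
    [0,[0,0,0],[0,0,0]],
  ],
)

```text
time: 4.95
ee_pos: [0.5733, 0.1581, 0.0944]
tcp_rot: [179.2, -0.2, 97.5]
wrist_force: [0.1, 0.7, 0.3]
opening: 0.0854
```

Request:
play_rows(
  rows=[
    [0,[-0.07,-0.29,0.5],[0.8,0,0]],
    [0,[0,0,0],[0,0,0]],
  ],
)

```text
time: 5.15
ee_pos: [0.5707, 0.1569, 0.0899]
tcp_rot: [-180.0, -0.2, 97.4]
wrist_force: [-0.2, -0.1, -1.4]
opening: 0.0852
```

```bash
python3 - <<'E'
from h import *
state(); print(get_obs()['qd'])
E
```

```text
{'time': 5.15, 'q': [15.2836, 10.4197, -0.7338, 78.852, 0.1967, 7.8392], 'ee_pos': [0.5707, 0.1569, 0.0899], 'tcp_rot': [-179.9678, -0.1941, 97.4443], 'wrist_force': [-0.2212, -0.1043, -1.3514], 'torque': [-0.0619, 0.0263, -0.0161], 'opening': 0.0852}
[ 0.07061645 -0.73276572  0.85049601 -0.29090108 -0.07511357  0.13849762]
```

Centred. Close on the ring.

Request:
play_rows(
  rows=[
    [0.3,[0,0,0],[0,0,0]],
    [1,[0,0,0],[0,0,0]],
    [1,[0,0,0],[0,0,0]],
    [1,[0,0,0],[0,0,0]],
    [1,[0,0,0],[0,0,0]],
  ],
  newtons=40,
)

```text
time: 5.65
ee_pos: [0.5707, 0.1573, 0.0902]
tcp_rot: [-180.0, -0.2, 97.5]
wrist_force: [-0.3, -0.2, -0.0]
opening: 0.0496
```

```bash
python3 - <<'E'
from h import *
state()
p=camera('wrist');save(p,'w3')
E
```

```text
{'time': 5.65, 'q': [15.3031, 10.4181, -0.7047, 78.8809, 0.2365, 7.8496], 'ee_pos': [0.5707, 0.1573, 0.0902], 'tcp_rot': [-179.964, -0.2338, 97.4534], 'wrist_force': [-0.2794, -0.157, -0.0383], 'torque': [0.0017, 0.0493, -0.0128], 'opening': 0.0496}
```

View pics/w3.png

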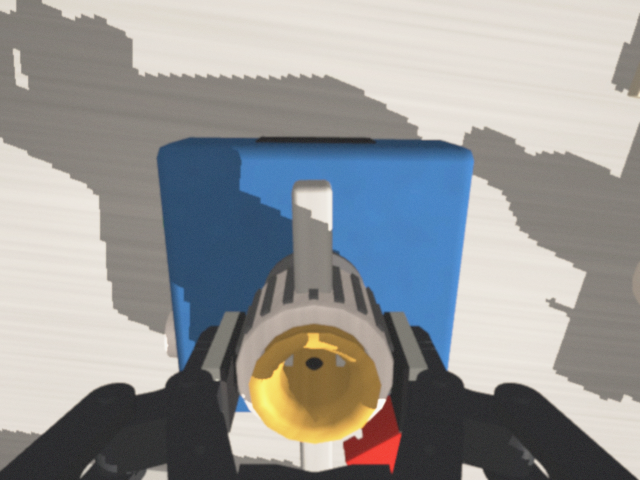

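Request:
play_rows(
  rows=[
    [1,[0,0,0.5],[0,0,0]],
    [1,[0,0,0.5],[0,0,0]],
    [1,[0,0,0.5],[0,0,0]],
    [1,[0,0,0.2],[0,0,0]],
  ],
  newtons=60,
)

```text
time: 6.1
ee_pos: [0.5708, 0.1573, 0.0761]
tcp_rot: [179.9, -0.2, 97.4]
wrist_force: [-3.5, -0.6, 11.1]
opening: 0.049
```

Request:
play_rows(
  rows=[
    [1,[0,0,0.3],[0,0,0]],
    [1,[0,0,0.2],[0,0,0]],
  ],
)

```text
time: 6.3
ee_pos: [0.5709, 0.1573, 0.0741]
tcp_rot: [179.8, -0.3, 97.4]
wrist_force: [-7.3, -1.5, 19.4]
opening: 0.049
```

Request:
play_rows(
  rows=[
    [1,[0,-0.05,0.15],[0,0,-6]],
    [1,[0,0,0.15],[0,0,-8]],
  ],
)

```text
time: 6.5
ee_pos: [0.5708, 0.1573, 0.0742]
tcp_rot: [179.5, -0.2, 111.7]
wrist_force: [-5.8, -1.7, 10.7]
opening: 0.0492
```

Request:
play_rows(
  rows=[
    [1,[0,0,0.2],[0,0,-8]],
    [1,[0,0,0.2],[0,0,-8]],
    [1,[0,0,0.2],[0,0,-8]],
  ],
)

```text
time: 6.8
ee_pos: [0.5708, 0.1573, 0.0741]
tcp_rot: [179.3, 0.2, 136.7]
wrist_force: [-7.0, -1.5, 16.6]
opening: 0.0491
```

Request:
play_rows(
  rows=[
    [1,[0,0,0.15],[0,0,-3]],
    [1,[0,0,0.1],[0,0,0]],
  ],
)

```text
time: 7.0
ee_pos: [0.5708, 0.1572, 0.0746]
tcp_rot: [179.2, 0.3, 140.1]
wrist_force: [-4.0, -0.7, 10.5]
opening: 0.0491
```

```bash
python3 - <<'E'
from h import *
state()
p=camera('scene');cv2.imwrite('pics/s4.png',cv2.resize(p['img'][150:300,290:440,::-1],(600,600),interpolation=3))
p=camera('wrist');save(p,'w4')
E
```

```text
{'time': 7.0, 'q': [15.2984, 9.9286, -3.0102, 76.2569, 0.2236, -34.8447], 'ee_pos': [0.5708, 0.1572, 0.0746], 'tcp_rot': [179.2122, 0.276, 140.1427], 'wrist_force': [-3.9553, -0.7102, 10.4668], 'torque': [-0.1085, 1.1256, 0.0934], 'opening': 0.0491}
```

View pics/s4.png

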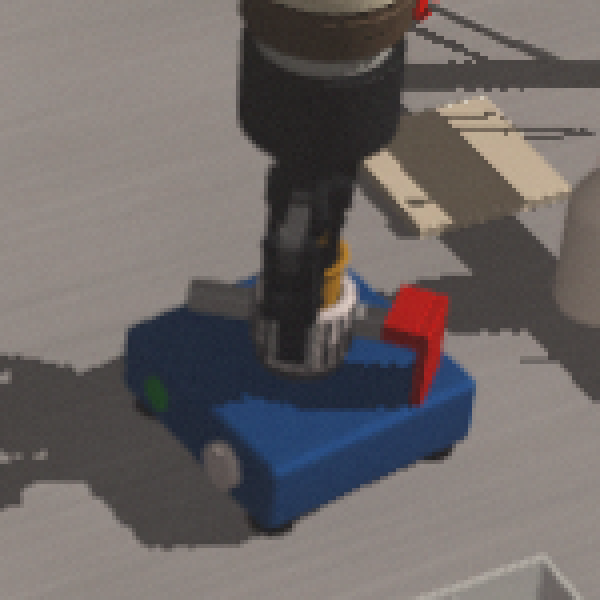

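View pics/w4.png

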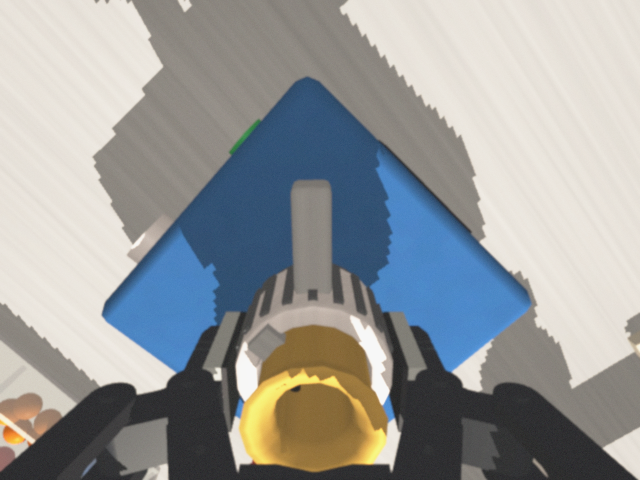

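Request:
play_rows(
  rows=[
    [0.8,[0,0,0.05],[0,0,0]],
    [0.3,[0,0,0],[0,0,0]],
    [0,[0,0,0],[0,0,0]],
    [0,[0,0,0],[0,0,0]],
    [0,[0,0,0],[0,0,0]],
    [0,[0,0,0],[0,0,0]],
  ],
)

```text
time: 7.7
ee_pos: [0.5708, 0.157, 0.0747]
tcp_rot: [179.2, 0.3, 140.0]
wrist_force: [-0.5, 0.5, 0.6]
opening: 0.085
```

```bash
python3 - <<'E'
from h import *
state()
p=camera('wrist');save(p,'w5')
E
```

```text
{'time': 7.7, 'q': [15.2849, 9.8777, -3.0544, 76.2224, 0.2025, -34.7411], 'ee_pos': [0.5708, 0.157, 0.0747], 'tcp_rot': [179.1898, 0.3154, 140.0252], 'wrist_force': [-0.508, 0.5475, 0.5561], 'torque': [-0.0198, -0.0259, -0.0274], 'opening': 0.085}
```

View pics/w5.png

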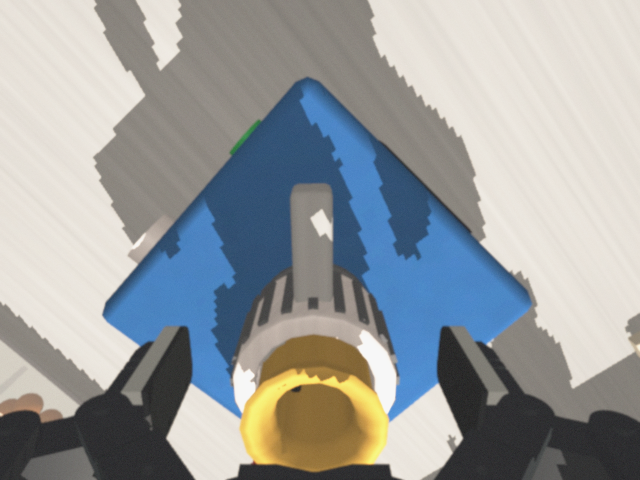

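Request:
play_rows(
  rows=[
    [0,[0,0,-2],[0,0,0]],
    [0,[0,0,-4],[0,0,0]],
    [0,[0,0,-5],[0,0,0]],
    [0,[0,0,-5],[0.8,0,0]],
    [0,[0,0,0],[0,0,0]],
    [0,[0,0,0],[0,0,0]],
  ],
)

```text
time: 8.35
ee_pos: [0.5674, 0.1554, 0.238]
tcp_rot: [-179.8, 0.2, 140.0]
wrist_force: [-0.0, 0.6, -1.0]
opening: 0.0853
```

```bash
python3 - <<'E'
from h import *
import pickle
state()
p=camera('wrist');save(p,'w6');pickle.dump(p,open('w6.pkl','wb'))
p=camera('scene');cv2.imwrite('pics/s6.png',cv2.resize(p['img'][190:290,310:410,::-1],(600,600),interpolation=3));pickle.dump(p,open('s6.pkl','wb'))
E
```

```text
{'time': 8.35, 'q': [15.4437, 10.3751, 15.5904, 95.3112, -0.2707, -34.5765], 'ee_pos': [0.5674, 0.1554, 0.238], 'tcp_rot': [-179.7674, 0.1684, 140.0207], 'wrist_force': [-0.0301, 0.6142, -1.0078], 'torque': [-0.0111, -0.0243, -0.0163], 'opening': 0.0853}
```

View pics/w6.png

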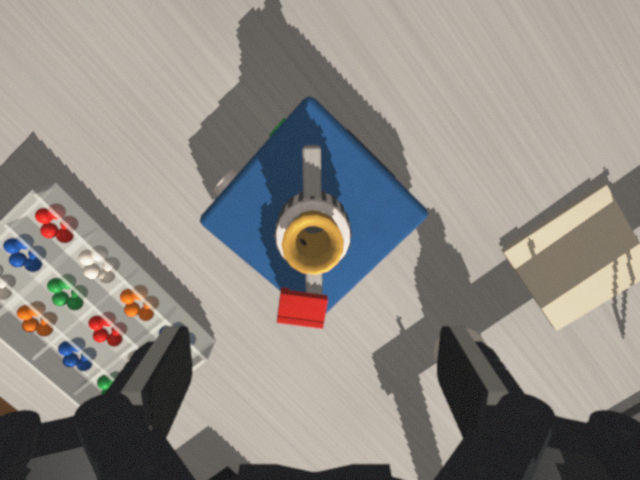

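View pics/s6.png

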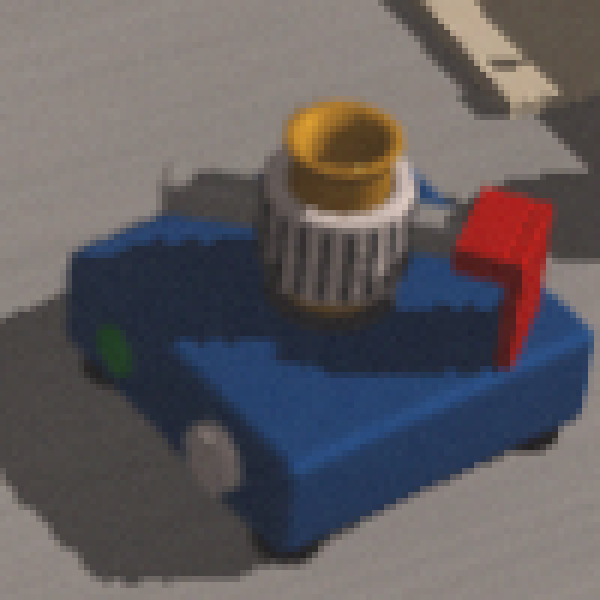

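```bash
python3 - <<'E'
from h import *
import pickle
p,q=pickle.load(open('p0.pkl','rb'))
f=738/160
print(atz(p,395+289/6.5-.4,245+287/6.5-.4,.092),atz(q,100+389/f-.4,200+231/f-.4,.092))
print('orange',atz(p,395+586/6.5-.4,245+205/6.5-.4,.092))
w=pickle.load(open('w6.pkl','rb'));im=w['img'].astype(int)
m=((im[...,0]-im[...,2]>60)&(im[...,1]-im[...,2]>30)).astype(np.uint8); m[:180]=0;m[285:]=0;m[:,:270]=0;m[:,360:]=0
c=max(cv2.findContours(m,0,2)[0],key=cv2.contourArea);e=cv2.fitEllipse(c);print(e,atz(w,*e[0],.115))
# purple ones
for u,v in[(371.5,302.5),(406,343)]: print('purple',atz(p,u,v,.07))
E
```

```text
[ 0.49964441 -0.19294186  0.092     ] [ 0.49841269 -0.19057426  0.092     ]
orange [ 0.52048193 -0.28048421  0.092     ]
((312.43902587890625, 243.73544311523438), (60.63237380981445, 61.06050109863281), 81.6772689819336) [0.57036269 0.15607451 0.115     ]
purple [ 0.47726323 -0.0680852   0.07      ]
purple [ 0.39945989 -0.13077314  0.07      ]
```

Request:
play_rows(
  rows=[
    [0,[-2.1,-3.8,0],[0,0,0]],
    [0,[-2.1,-3.8,0],[0,0,0]],
    [0,[-2.1,-3.8,0],[0,0,0]],
    [0,[-2.1,-3.8,0],[0,0,0]],
    [0,[-2.1,-3.8,0],[0,0,0]],
    [0,[-2.1,-3.8,0],[0,0,0]],
    [0,[-2.1,-3.8,0],[0,0,0]],
    [0,[-2.1,-3.8,0],[0,0,0]],
  ],
)

```text
time: 9.25
ee_pos: [0.4951, -0.1922, 0.2252]
tcp_rot: [-179.2, -0.8, 140.6]
wrist_force: [1.3, -0.5, 0.6]
opening: 0.0855
```

Request:
play_rows(
  rows=[
    [0,[0,0,0],[0,0,-8]],
    [0,[0,0,0],[0,0,-8]],
    [0,[0,0,0],[0,0,-8]],
    [0,[0,0,0],[0,0,-8]],
    [0,[0,0,0],[0,0,-8]],
    [0,[0,0,0],[0,0,-8]],
    [0,[0,0,0],[0,0,-4]],
    [0,[0,0,0],[0,0,0]],
  ],
)

```text
time: 10.05
ee_pos: [0.4879, -0.1975, 0.2108]
tcp_rot: [179.2, -2.1, -165.9]
wrist_force: [-0.4, 0.2, 0.1]
opening: 0.0855
```

```bash
python3 - <<'E'
from h import *
import pickle
state()
p=camera('wrist');save(p,'w7');pickle.dump(p,open('w7.pkl','wb'))
E
```

```text
{'time': 10.05, 'q': [-21.727, 3.3656, 4.8324, 93.6543, -0.602, -125.8038], 'ee_pos': [0.4879, -0.1975, 0.2108], 'tcp_rot': [179.208, -2.126, -165.8971], 'wrist_force': [-0.3556, 0.1514, 0.1022], 'torque': [-0.0006, -0.0919, 0.008], 'opening': 0.0855}
```

View pics/w7.png

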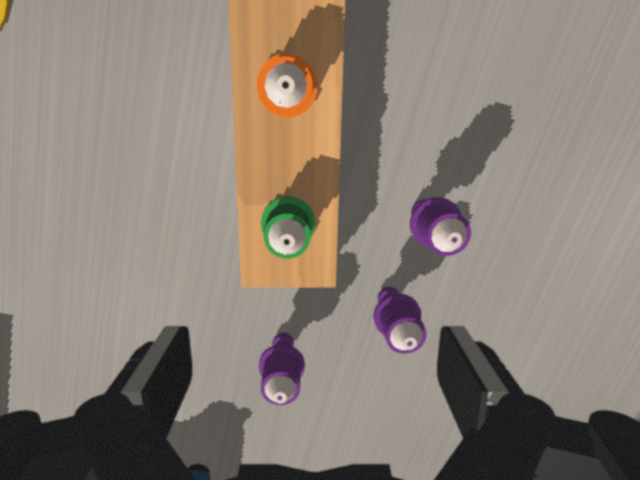

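```bash
cat >> h.py <<'E'
def delta(pos,yaw,tilt=None):
    o=get_obs();c=R.from_euler('xyz',o['tcp_rot'],degrees=True)
    t=R.from_euler('xyz',[180,0,yaw],degrees=True)
    if tilt is not None: t=R.from_rotvec(np.radians(tilt))*t
    s=c.inv().apply(np.array(pos)-o['ee_pos'])*100
    r=np.degrees((c.inv()*t).as_rotvec())
    print('shift cm',np.round(s,2),'turn',np.round(r,2))
E
python3 - <<'E'
from h import *
import pickle
p=pickle.load(open('w7.pkl','rb'))
g=atz(p,286.5,241,.092);print(g,'orange',atz(p,285.5,85,.092))
print('green flange?',atz(p,288,225,.082))
g[2]=.15
delta(g,193.5)
E
```

```text
[ 0.499451   -0.19342363  0.092     ] orange [ 0.52003306 -0.28081959  0.092     ]
green flange? [ 0.50037314 -0.20064741  0.082     ]
shift cm [-1.44  0.04  6.02] turn [ 0.78 -2.14  0.46]
```

Request:
play_rows(
  rows=[
    [0,[-1.4,0,3],[0.8,-2.1,0.5]],
    [0,[0,0,3],[0,0,0]],
    [0,[0,0,0],[0,0,0]],
  ],
)

```text
time: 10.4
ee_pos: [0.5001, -0.1938, 0.147]
tcp_rot: [180.0, -0.0, -167.0]
wrist_force: [-0.9, 0.2, -0.4]
opening: 0.0855
```

```bash
python3 - <<'E'
from h import *
delta([.4995,-.1932,.068],193.5)
E
```

```text
shift cm [0.04 0.07 7.9 ] turn [ 0.   -0.03 -0.5 ]
```

Request:
play_rows(
  rows=[
    [0,[0,0.05,2.7],[0,0,0]],
    [0,[0,0,2.6],[0,0,0]],
    [0,[0,0,2.5],[0,0,0]],
    [0,[0,0,0],[0,0,0]],
    [0,[0,0,0],[0,0,0]],
  ],
)

```text
time: 10.9
ee_pos: [0.5006, -0.1936, 0.0716]
tcp_rot: [-179.9, 0.1, -167.5]
wrist_force: [0.3, -1.0, 1.6]
opening: 0.0853
```

```bash
python3 - <<'E'
from h import *
delta([.4995,-.1932,.068],193.5)
p=camera('wrist');save(p,'w8')
E
```

```text
shift cm [0.1  0.06 0.36] turn [-0.06  0.05 -0.95]
```

View pics/w8.png

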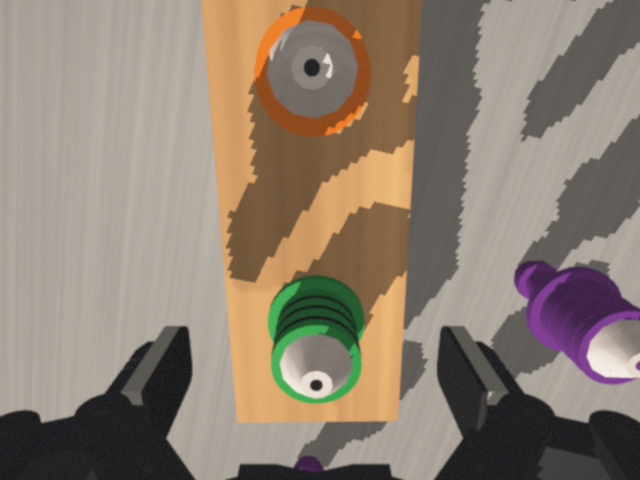

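Request:
play_rows(
  rows=[
    [0,[0.05,0.05,0.35],[0,0,-0.9]],
    [0,[0,0,0],[0,0,0]],
    [0.4,[0,0,0],[0,0,0]],
    [1,[0,0,0],[0,0,0]],
    [1,[0,0,0],[0,0,0]],
    [1,[0,0,0],[0,0,0]],
    [1,[0,0,0],[0,0,0]],
  ],
  newtons=60,
)

```text
time: 11.65
ee_pos: [0.5022, -0.1941, 0.0733]
tcp_rot: [-179.7, 0.4, -166.5]
wrist_force: [0.6, -0.3, 1.5]
opening: 0.0282
```

```bash
python3 - <<'E'
from h import *
delta([.4995,-.1932,.068],193.5)
state()
p=camera('wrist');save(p,'w9')
E
```

```text
shift cm [0.24 0.16 0.53] turn [-0.28  0.37 -0.01]
{'time': 11.65, 'q': [-21.1235, 3.0611, -10.6525, 75.8196, -0.0241, -124.6104], 'ee_pos': [0.5022, -0.1941, 0.0733], 'tcp_rot': [-179.7151, 0.3705, -166.5123], 'wrist_force': [0.5761, -0.3233, 1.5035], 'torque': [-0.0292, -0.0479, 0.0094], 'opening': 0.0282}
```

View pics/w9.png

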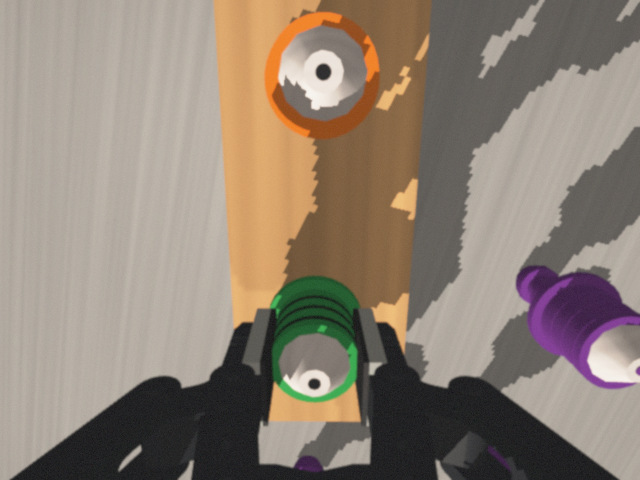

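Request:
play_rows(
  rows=[
    [1,[0,0,-2],[0,0,0]],
    [1,[0,0,-4],[0,0,0]],
    [1,[0,0,-4],[0,0,0]],
    [1,[0,0,-4],[0,0,0]],
    [1,[-1.8,4,0],[0,0,0]],
    [1,[-1.8,4,0],[0,0,0]],
    [1,[-1.8,4,0],[0,0,0]],
    [1,[-1.8,4,0],[0,0,0]],
    [1,[-1.8,4,0],[0,0,0]],
    [1,[-1.8,4,0],[0,0,0]],
    [1,[-1.8,4,0],[0,0,0]],
    [1,[0,0,0],[0,0,0]],
  ],
)

```text
time: 12.9
ee_pos: [0.5588, 0.1184, 0.2135]
tcp_rot: [-180.0, 0.0, -166.9]
wrist_force: [-1.1, -0.4, -1.8]
opening: 0.0279
```

```bash
python3 - <<'E'
from h import *
import pickle
state()
delta([.5704,.1563,.20],193.5)
p=camera('wrist');save(p,'w10');pickle.dump(p,open('w10.pkl','wb'))
E
```

```text
{'time': 12.9, 'q': [11.9896, 7.3963, 9.5032, 92.0994, -0.0486, -91.1538], 'ee_pos': [0.5588, 0.1184, 0.2135], 'tcp_rot': [-179.9512, 0.0065, -166.8566], 'wrist_force': [-1.0878, -0.4457, -1.832], 'torque': [0.017, 0.033, -0.0484], 'opening': 0.0279}
shift cm [-1.99  3.42  1.34] turn [-0.05  0.01 -0.36]
```

View pics/w10.png

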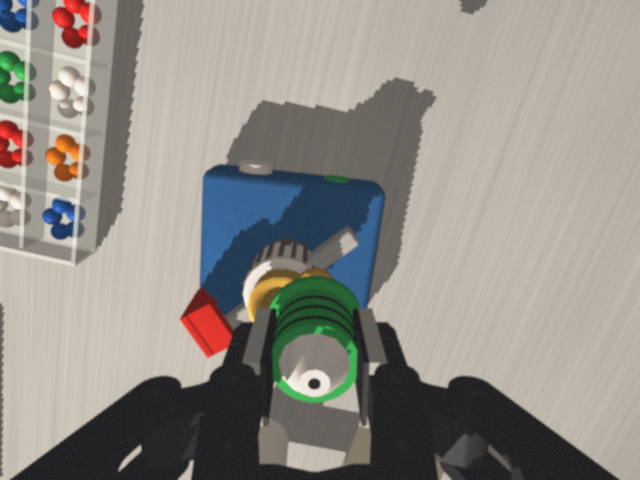

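```bash
python3 - <<'E'
from h import *
import pickle
p=pickle.load(open('w10.pkl','rb'));o=get_obs();c=R.from_euler('xyz',o['tcp_rot'],degrees=True)
X=atz(p,314.5,383,o['ee_pos'][2]+.0187);off=c.inv().apply(X-o['ee_pos']);print(X,off)
# grip bottom / flange: flange ellipse far edge pixel (315,276) flange radius 19mm; project model
for h,r in((.038,.019),(.042,.019),(.070,.015)):
  zz=o['ee_pos'][2]-.0613+h
  for t in (0,90,180,270):
    q=c.apply([off[0]+r*np.cos(np.radians(t)),off[1]+r*np.sin(np.radians(t)),0])+o['ee_pos'];q[2]=zz
    print(h,t,proj(p,q).round(1),end=' ')
  print()
t=np.array([.5704,.1563,.2]);R0=R.from_euler('xyz',[180,0,193.5],degrees=True)
t=t-R0.apply([off[0],off[1],0]);print(t);delta(t,193.5)
E
```

```text
[0.55812155 0.11995912 0.23223278] [-0.00038047  0.00337793 -0.01870611]
0.038 0 [361.3 318.5] 0.038 90 [314.3 359. ] 0.038 180 [267.5 318.4] 0.038 270 [314.4 275. ] 
0.042 0 [362.3 323.3] 0.042 90 [314.3 364.5] 0.042 180 [266.4 323.3] 0.042 270 [314.4 279. ] 
0.07 0 [359.3 364.3] 0.07 90 [314.4 401.7] 0.07 180 [269.6 364.3] 0.07 270 [314.5 324.4] 
[0.5708186  0.15292658 0.2       ]
shift cm [-2.02  3.27  1.35] turn [-0.1  -0.03 -0.4 ]
```

Request:
play_rows(
  rows=[
    [1,[-1,1.6,0.6],[0,0,-0.4]],
    [1,[-1,1.6,0.6],[0,0,0]],
    [1,[0,0,0],[0,0,0]],
    [1,[0,0,0],[0,0,0]],
  ],
)

```text
time: 13.35
ee_pos: [0.5707, 0.1513, 0.2001]
tcp_rot: [-179.8, -0.2, -166.6]
wrist_force: [-1.6, 0.5, -1.0]
opening: 0.0279
```

```bash
python3 - <<'E'
from h import *
import pickle
delta([.5708,.1529,.20],193.5)
p=camera('wrist');save(p,'w11');pickle.dump(p,open('w11.pkl','wb'))
E
```

```text
shift cm [-0.04  0.15  0.01] turn [-0.17 -0.16 -0.09]
```

View pics/w11.png

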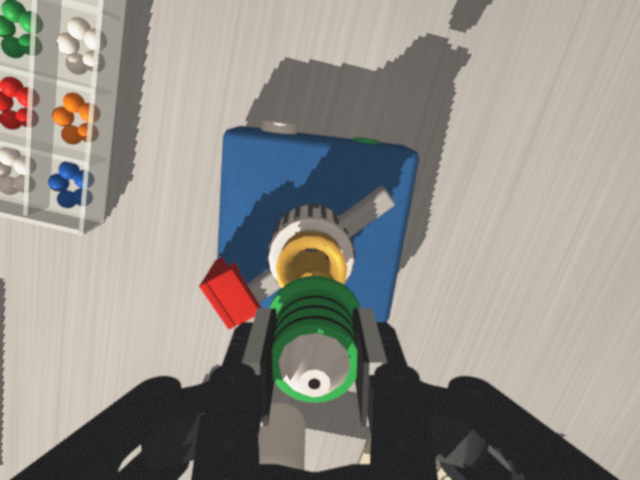

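Request:
play_rows(
  rows=[
    [1,[-0.04,0.15,0.8],[0,0,0]],
    [1,[0,0,1],[0,0,0]],
    [1,[0,0,0.8],[0,0,0]],
  ],
)

```text
time: 13.7
ee_pos: [0.5712, 0.1511, 0.1736]
tcp_rot: [-179.8, -0.0, -166.7]
wrist_force: [-1.1, 0.2, -1.8]
opening: 0.0277
```

```bash
python3 - <<'E'
from h import *
delta([.5708,.1529,.138],193.5)
E
```

```text
shift cm [-0.01  0.19  3.56] turn [-0.18 -0.04 -0.24]
```

Request:
play_rows(
  rows=[
    [1,[0,0.22,0.2],[0,0,0]],
    [1,[0,0,0.6],[0,0,0]],
    [1,[0,0,0.6],[0,0,0]],
  ],
)

```text
time: 14.0
ee_pos: [0.571, 0.1535, 0.1584]
tcp_rot: [-179.9, 0.1, -166.8]
wrist_force: [1.1, 2.1, -0.6]
opening: 0.0278
```

```bash
python3 - <<'E'
from h import *
delta([.5708,.1529,.138],193.5)
p=camera('scene');cv2.imwrite('pics/s12.png',cv2.resize(p['img'][170:290,300:420,::-1],(600,600),interpolation=3))
E
```

```text
shift cm [ 0.04 -0.05  2.04] turn [-0.11  0.06 -0.26]
```

View pics/s12.png

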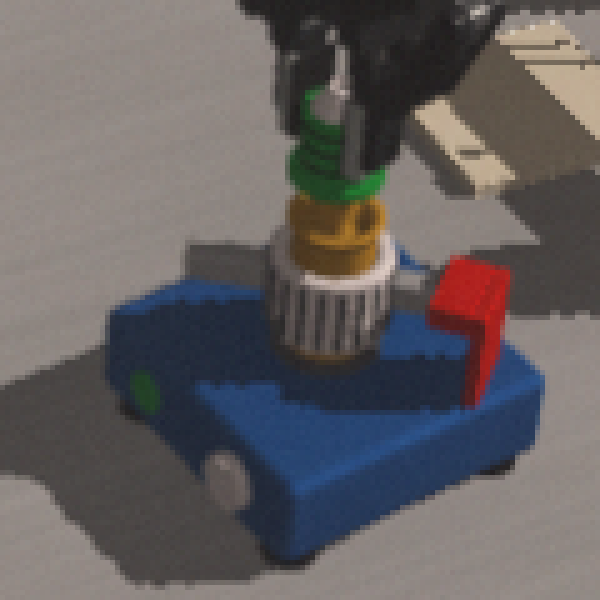

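Entering well with almost no force. Push on.

Request:
play_rows(
  rows=[
    [1,[0,0,0.6],[0,0,0]],
    [1,[0,0,0.5],[0,0,0]],
    [1,[0,0,0.4],[0,0,0]],
  ],
  newtons=80,
)

```text
time: 14.35
ee_pos: [0.5713, 0.1539, 0.1421]
tcp_rot: [-179.9, 0.1, -166.7]
wrist_force: [1.5, 2.5, 0.9]
opening: 0.0274
```

Request:
play_rows(
  rows=[
    [1,[0,-0.04,0.3],[0,0,0]],
    [1,[0,0,0.3],[0,0,0]],
    [1,[0,0,0.3],[0,0,0]],
  ],
)

```text
time: 14.65
ee_pos: [0.5714, 0.1541, 0.1382]
tcp_rot: [-180.0, 0.4, -166.7]
wrist_force: [-9.7, -0.8, 25.9]
opening: 0.0272
```

Request:
play_rows(
  rows=[
    [1,[0,0,0.35],[0,0,0]],
    [1,[0,0,0.35],[0,0,0]],
  ],
)

```text
time: 14.85
ee_pos: [0.5713, 0.154, 0.1382]
tcp_rot: [-180.0, 0.7, -166.7]
wrist_force: [-8.0, 0.3, 24.4]
opening: 0.0271
```

```bash
python3 - <<'E'
from h import *
p=camera('scene');cv2.imwrite('pics/s13.png',cv2.resize(p['img'][170:290,300:420,::-1],(600,600),interpolation=3))
E
```

```text
(no output)
```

View pics/s13.png

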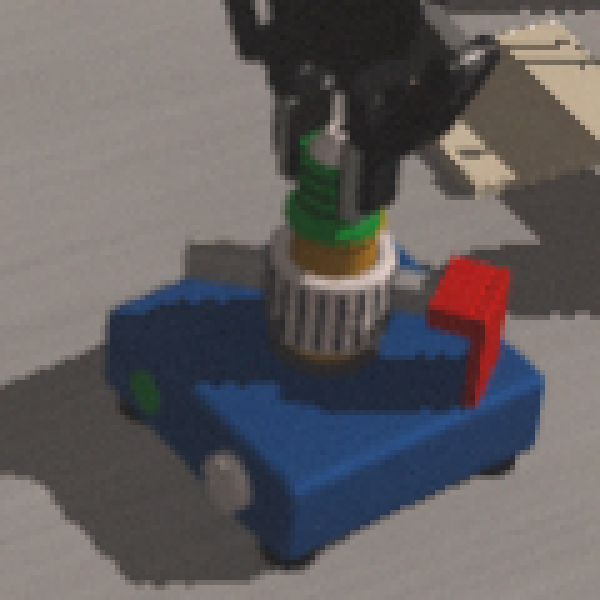

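Request:
play_rows(
  rows=[
    [1,[0,0,0],[0,-0.6,0]],
    [0.5,[0,0,0],[0,0,0]],
    [0,[0,0,0],[0,0,0]],
    [0,[0,0,0],[0,0,0]],
    [0,[0,0,0],[0,0,0]],
    [0,[0,0,-3],[0,0,0]],
    [0,[0,0,-4],[0,0,0]],
    [0,[0,0,-4],[0,0,0]],
    [0,[0,0,0],[0,0,0]],
  ],
)

```text
time: 15.8
ee_pos: [0.5669, 0.1517, 0.2481]
tcp_rot: [-179.8, 0.8, -166.8]
wrist_force: [0.2, 0.1, 0.6]
opening: 0.0854
```

```bash
python3 - <<'E'
from h import *
import pickle
state()
p=camera('scene');cv2.imwrite('pics/s14.png',cv2.resize(p['img'][170:290,300:420,::-1],(600,600),interpolation=3))
p=camera('wrist');save(p,'w14');pickle.dump(p,open('w14.pkl','wb'))
E
```

```text
{'time': 15.8, 'q': [15.0752, 9.4657, 15.6697, 95.3932, -0.2136, -88.1576], 'ee_pos': [0.5669, 0.1517, 0.2481], 'tcp_rot': [-179.8126, 0.8172, -166.7673], 'wrist_force': [0.1782, 0.0917, 0.6079], 'torque': [-0.0056, -0.0197, 0.02], 'opening': 0.0854}
```

View pics/s14.png

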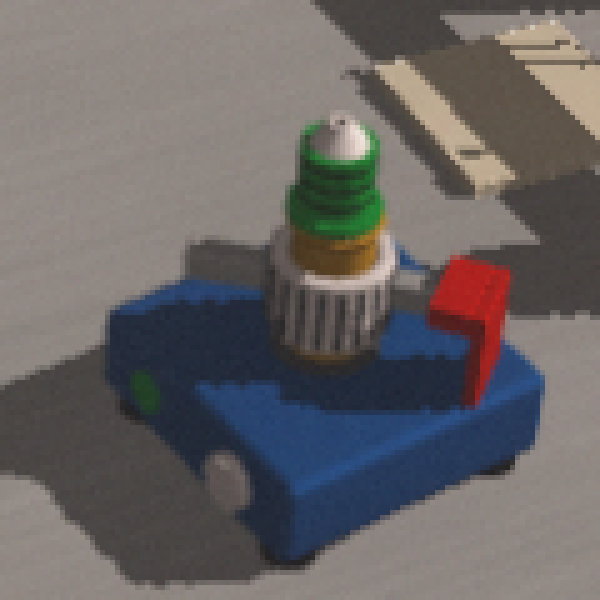

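View pics/w14.png

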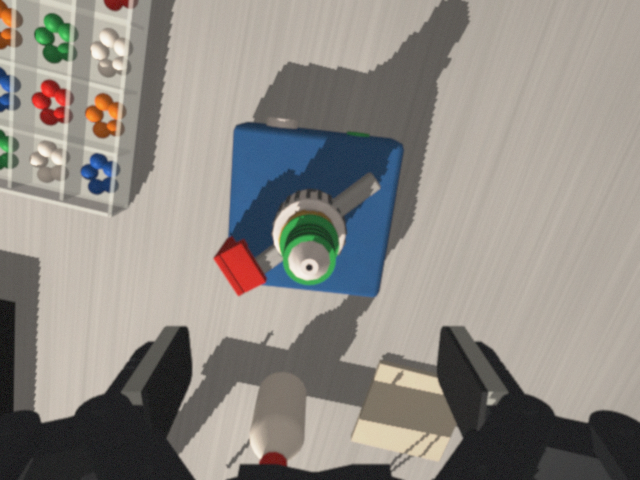

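```bash
python3 - <<'E'
from h import *
import pickle
p=pickle.load(open('s6.pkl','rb'));w=pickle.load(open('w14.pkl','rb'))
c=np.array([.5706,.1563,0])
d=np.array(p['xyz'])-c;d[2]=0;d/=np.linalg.norm(d)
f=lambda X:((proj(p,X)-[299.5,169.5])*5).round(1)
for h in(0,.003,.006,.009):
  print(h,'flangebot',f(c+d*.019+[0,0,.115+h]),'flangetop',f(c+d*.019+[0,0,.119+h]),'tip',f(c+[0,0,.157+h]),'wristtip',proj(w,c+[0,0,.157+h]))
print('rimtop',f(c+d*.0205+[0,0,.115]))
a=w['img'];cv2.imwrite('pics/w14z.png',cv2.resize(a[180:300,240:360,::-1],(600,600),interpolation=3))
E
```

```text
0 flangebot [327.5 245.9] flangetop [328.3 237.8] tip [338.2 128.9] wristtip [306.35613994 265.51907807]
0.003 flangebot [328.1 239.8] flangetop [328.8 231.7] tip [338.7 122.6] wristtip [306.20301082 267.5068016 ]
0.006 flangebot [328.6 233.8] flangetop [329.4 225.6] tip [339.3 116.3] wristtip [306.04610325 269.54357823]
0.009 flangebot [329.2 227.7] flangetop [329.9 219.5] tip [339.9 110. ] wristtip [305.88527566 271.63124596]
rimtop [327.3 248.3]
```

View pics/w14z.png

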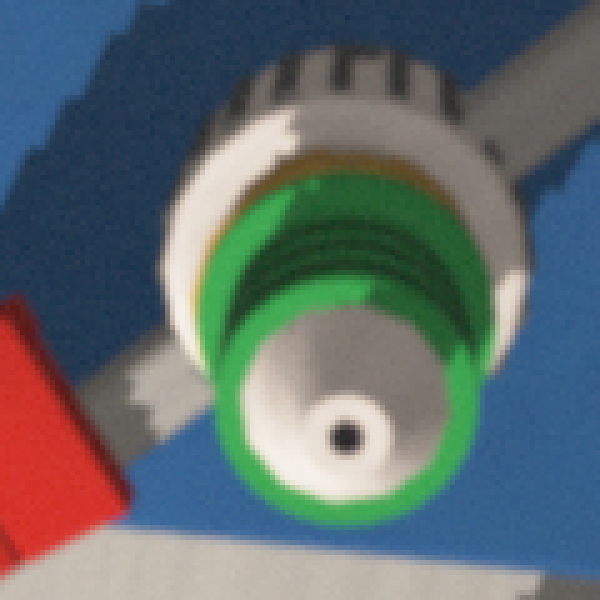

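```bash
python3 - <<'E'
from h import *
import pickle
a=pickle.load(open('s6.pkl','rb'));b=camera('scene');pickle.dump(b,open('s15.pkl','rb'.replace('r','w')))
c=np.array([.5706,.1563,0])
def draw(p,im,items,x0,y0,s):
  for r,z,col in items:
    pts=np.array([(proj(p,c+[r*np.cos(t),r*np.sin(t),z])-[x0-.5,y0-.5])*s for t in np.linspace(0,2*np.pi,60)])
    cv2.polylines(im,[pts.round().astype(np.int32)],True,col,1,16)
s=10;x0,y0=345,190
A=cv2.resize(a['img'][y0:y0+50,x0:x0+40,::-1],None,fx=s,fy=s,interpolation=2)
B=cv2.resize(b['img'][y0:y0+50,x0:x0+40,::-1],None,fx=s,fy=s,interpolation=2)
draw(a,A,[(.0205,.115,(255,0,0)),(.014,.115,(255,0,255))],x0,y0,s)
draw(b,B,[(.019,.115,(255,0,0)),(.019,.119,(255,0,255)),(.015,.147,(255,255,0)),(.001,.157,(0,0,255))],x0,y0,s)
cv2.imwrite('pics/cmp.png',np.hstack([A,B]))
E
```

```text
(no output)
```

View pics/cmp.png

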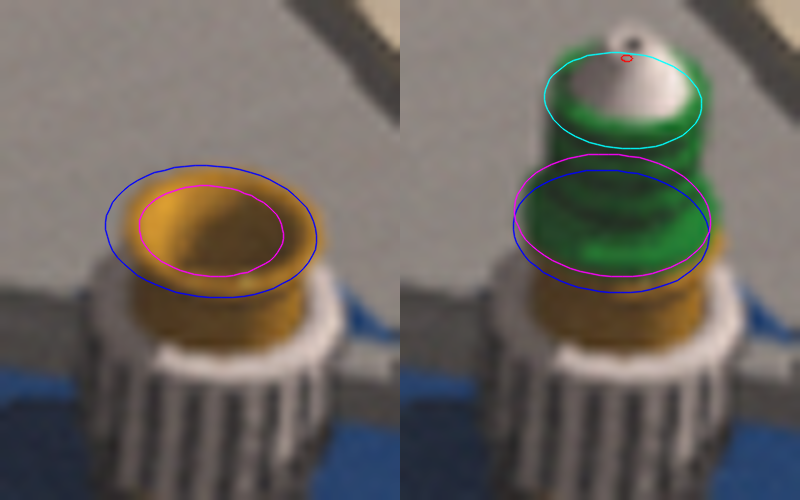

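```bash
python3 - <<'E'
from h import *
import pickle
w=pickle.load(open('w14.pkl','rb'));print(atz(w,308.7,267,.161))
delta([.5704,.1563,.19],193.5)
E
```

```text
[0.56941141 0.15531052 0.161     ]
shift cm [-0.53  0.39  5.19] turn [-0.2   0.37 -0.27]
```

Request:
play_rows(
  rows=[
    [1,[-0.48,0.35,0],[-0.2,0.4,0]],
    [1,[0,0,0],[0,0,0]],
    [1,[0,0,2.5],[0,0,0]],
    [1,[0,0,2],[0,0,0]],
    [1,[0,0,0],[0,0,0]],
    [1,[0,0,0],[0,0,0]],
  ],
)

```text
time: 16.55
ee_pos: [0.5684, 0.1561, 0.1896]
tcp_rot: [180.0, -0.6, -166.8]
wrist_force: [-0.1, 0.4, 0.6]
opening: 0.0001
```

```bash
python3 - <<'E'
from h import *
delta([.570,.1558,.172],193.5)
E
```

```text
shift cm [-0.17 -0.06  1.76] turn [ 0.   -0.59 -0.25]
```

Request:
play_rows(
  rows=[
    [1,[-0.17,-0.06,0.7],[0,-0.6,0]],
    [1,[0,0,0.5],[0,0,0]],
    [1,[0,0,0.3],[0,0,0]],
  ],
)

```text
time: 16.85
ee_pos: [0.571, 0.156, 0.1755]
tcp_rot: [180.0, 0.2, -166.8]
wrist_force: [-0.4, -0.1, 0.4]
opening: 0.0003
```

Request:
play_rows(
  rows=[
    [1,[0,0,0.2],[0,0,0]],
    [1,[0,0,0.2],[0,0,0]],
    [1,[0,0,0.2],[0,0,0]],
  ],
)

```text
time: 17.15
ee_pos: [0.5712, 0.1561, 0.1698]
tcp_rot: [180.0, 0.3, -166.8]
wrist_force: [-0.1, 0.3, 3.7]
opening: -0.0003
```

Request:
play_rows(
  rows=[
    [1,[0,0,0.25],[0,0,0]],
    [1,[0,0,0.25],[0,0,0]],
    [1,[0,0,0.25],[0,0,0]],
  ],
)

```text
time: 17.45
ee_pos: [0.5726, 0.1559, 0.1679]
tcp_rot: [-180.0, 0.7, -166.8]
wrist_force: [-8.2, -1.6, 17.7]
opening: 0.0002
```

Request:
play_rows(
  rows=[
    [1,[0.1,0,0.3],[0,-0.6,0]],
    [1,[0,0,0.4],[0,0,0]],
    [1,[0,0,0.4],[0,0,0]],
  ],
)

```text
time: 17.75
ee_pos: [0.5726, 0.156, 0.1679]
tcp_rot: [-180.0, 2.0, -166.8]
wrist_force: [-12.5, -3.4, 26.6]
opening: -0.0
```

```bash
cat > cmp.py <<'E'
from h import *
import sys
b=camera('scene')
c=np.array([.5706,.1563,0])+np.array([.0,.0,0])
s=12;x0,y0=335,185
B=cv2.resize(b['img'][y0:y0+50,x0:x0+65,::-1],None,fx=s,fy=s,interpolation=2)
for r,z,col in [(.019,.115,(255,0,0)),(.019,.119,(255,0,255)),(.015,.147,(255,255,0)),(.001,.157,(0,0,255))]:
    pts=np.array([(proj(b,c+[r*np.cos(t),r*np.sin(t),z])+[1,0]-[x0-.5,y0-.5])*s for t in np.linspace(0,2*np.pi,60)])
    cv2.polylines(B,[pts.round().astype(np.int32)],True,col,1,16)
cv2.imwrite('pics/'+sys.argv[1]+'.png',B)
E
python3 cmp.py cmp2
```

```text
(no output)
```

View pics/cmp2.png

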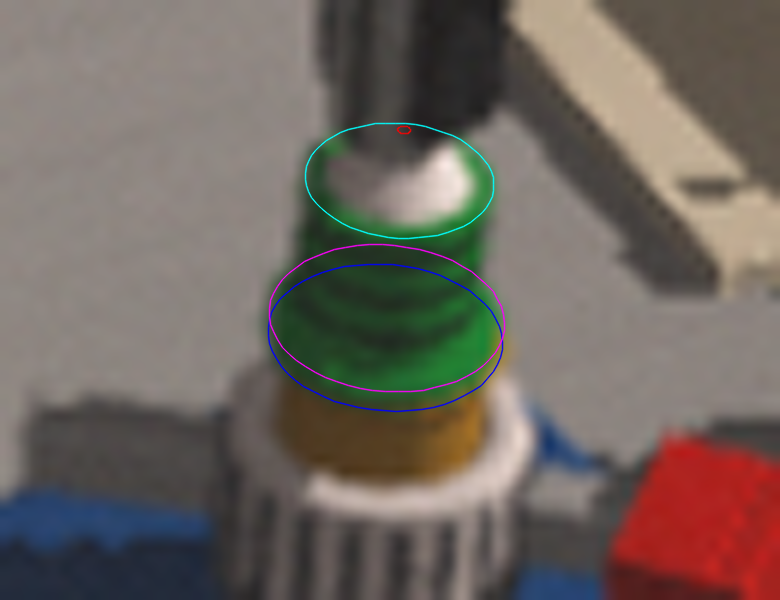

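Request:
play_rows(
  rows=[
    [1,[0.2,0,0],[0,-2,0]],
    [1,[0.1,0,0.6],[0,-0.5,0]],
    [1,[0.1,0,0.6],[0,-0.5,0]],
  ],
)

```text
time: 18.1
ee_pos: [0.5721, 0.1559, 0.1676]
tcp_rot: [180.0, 6.1, -166.8]
wrist_force: [-19.3, -4.7, 50.1]
opening: -0.0
```

Request:
play_rows(
  rows=[
    [1,[0,0,-1],[0,0,0]],
    [1,[0,0,-1],[0,6,0]],
    [1,[0,0,-3],[0,0,0]],
    [1,[0,0,-3],[0,0,0]],
    [1,[0,0,0],[0,0,0]],
  ],
)

```text
time: 18.6
ee_pos: [0.5678, 0.1549, 0.247]
tcp_rot: [180.0, -0.5, -166.8]
wrist_force: [0.3, 0.3, -1.1]
opening: -0.0003
```

```bash
python3 cmp.py cmp3; python3 - <<'E'
from h import *
import pickle
state()
p=camera('wrist');save(p,'w16');pickle.dump(p,open('w16.pkl','wb'))
c=np.array([.5704,.1563,0])
print([proj(p,c+[0,0,z]).round(1) for z in(.157,.160)])
cv2.imwrite('pics/w16z.png',cv2.resize(p['img'][150:300,230:380,::-1],(600,600),interpolation=3))
E
```

```text
{'time': 18.65, 'q': [15.2402, 11.0696, 17.1682, 96.7083, 0.0391, -87.991], 'ee_pos': [0.5675, 0.1548, 0.245], 'tcp_rot': [179.9823, -0.6107, -166.7689], 'wrist_force': [-0.2437, -0.0037, -0.5409], 'torque': [0.0222, -0.0206, -0.0427], 'opening': 0.0003}
[array([306.1, 260.3]), array([306. , 262.2])]
```

View pics/cmp3.png

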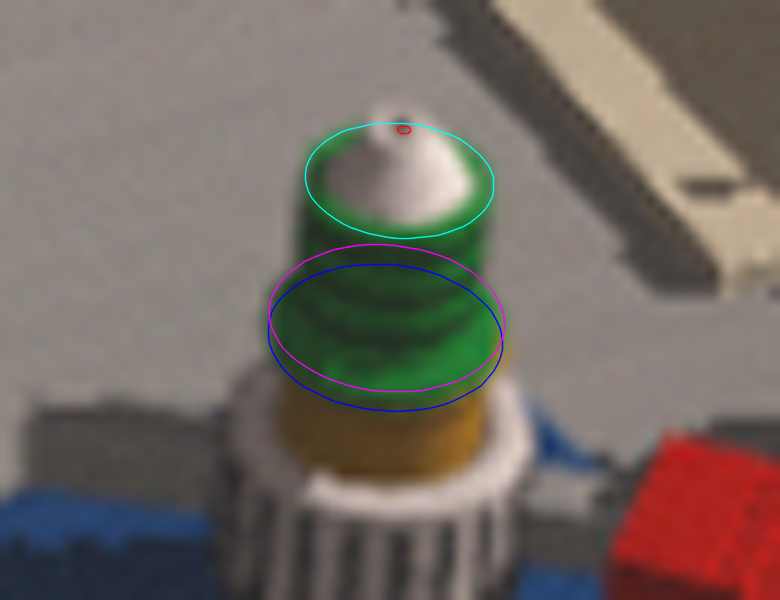

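View pics/w16z.png

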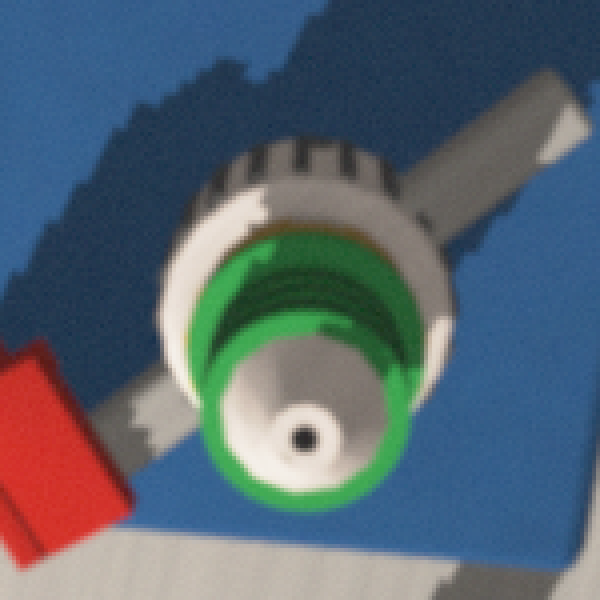

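```bash
python3 - <<'E'
from h import *
import pickle
w=pickle.load(open('w16.pkl','rb'))
c=np.array([.5704,.1563])
# wing edges in zoom: end corners (548,70),(592,125) ; near ring (400,180),(445,245)
for a in [(568,99),(422,213)]:
  X=atz(w,230+a[0]/4-.4,150+a[1]/4-.4,.0885)[:2]-c
  print(a,np.hypot(*X),np.degrees(np.arctan2(X[1],X[0]))%360)
A=atz(w,230+568/4-.4,150+99/4-.4,.0885);B=atz(w,230+422/4-.4,150+213/4-.4,.0885);d=(A-B)[:2]
print(np.degrees(np.arctan2(d[1],d[0]))%360)
p=camera('top');cv2.imwrite('pics/t17.png',cv2.resize(p['img'][205:315,200:310,::-1],(600,600),interpolation=3))
state()
E
```

```text
(568, 99) 0.05666363313370227 232.46100582034595
(422, 213) 0.025486795792431592 232.9580174287725
232.05472751542172
{'time': 18.75, 'q': [15.2377, 11.0638, 16.9387, 96.6371, 0.0386, -87.99], 'ee_pos': [0.5667, 0.1546, 0.243], 'tcp_rot': [179.9881, -0.7631, -166.7725], 'wrist_force': [0.2716, -0.1484, -1.0556], 'torque': [0.0129, 0.0513, -0.0304], 'opening': -0.0001}
```

View pics/t17.png

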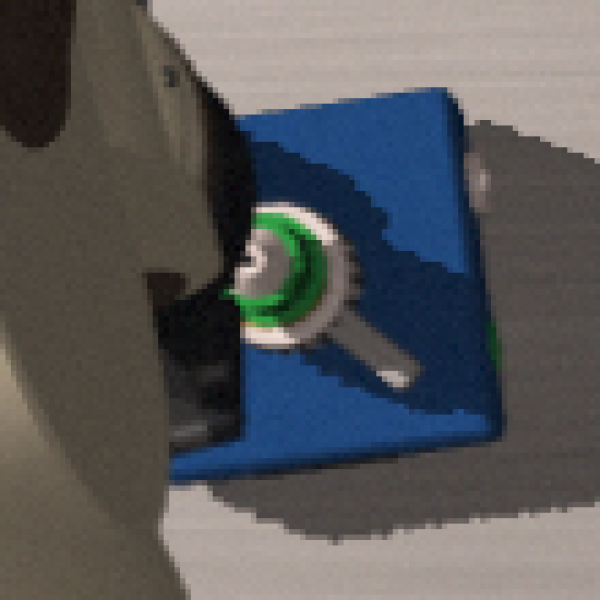

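```bash
cat >> h.py <<'E'
C=np.array([.5704,.1563])
def wing(A,r,z,back=0,roll=160,n=1):
    o=get_obs();c=R.from_euler('xyz',o['tcp_rot'],degrees=True)
    t=R.from_euler('xyz',[roll,0,A-90],degrees=True)
    a=np.radians(A);pos=np.array([C[0]+r*np.cos(a),C[1]+r*np.sin(a),z])-t.as_matrix()[:,2]*back
    s=c.inv().apply(pos-o['ee_pos'])*100;rv=np.degrees((c.inv()*t).as_rotvec())
    print('pos',pos.round(4),'shift cm',np.round(s,2),'turn',np.round(rv,2))
E
echo
```

Request:
play_rows(
  rows=[
    [0,[0,0,-1],[0,0,8]],
    [0,[0,0,0],[0,0,8]],
    [0,[0,0,0],[0,0,8]],
    [0,[0,0,0],[0,0,8]],
    [0,[0,0,0],[0,0,8]],
    [0,[0,0,0],[0,0,8]],
    [0,[0,0,0],[-5,0,3]],
    [0,[0,0,0],[-8,0,0]],
    [0,[0,0,0],[-7,0,0]],
    [0,[0,0,0],[0,0,0]],
  ],
)

```text
time: 19.75
ee_pos: [0.562, 0.1545, 0.2349]
tcp_rot: [161.0, -1.4, 140.2]
wrist_force: [-0.0, -0.9, 0.4]
opening: 0.0853
```

```bash
python3 - <<'E'
from h import *
state()
wing(231.5,.048,.080,back=.07)
E
```

```text
{'time': 19.75, 'q': [9.1242, -4.7371, -2.5983, 78.4799, 13.3929, -39.1985], 'ee_pos': [0.562, 0.1545, 0.2349], 'tcp_rot': [161.0129, -1.443, 140.1753], 'wrist_force': [-0.039, -0.8715, 0.3882], 'torque': [-0.2556, 0.1385, -0.0079], 'opening': 0.0853}
pos [0.5256 0.1    0.1458] shift cm [-0.92 -9.06  6.28] turn [-1.   -0.92 -1.73]
```

Request:
play_rows(
  rows=[
    [0,[-0.3,-3,0],[-1,-0.9,-1.7]],
    [0,[-0.3,-3,0],[0,0,0]],
    [0,[-0.3,-3,0],[0,0,0]],
    [0,[0,0,3],[0,0,0]],
    [0,[0,0,3],[0,0,0]],
    [0,[0,0,0],[0,0,0]],
  ],
)

```text
time: 20.35
ee_pos: [0.5254, 0.0956, 0.1426]
tcp_rot: [160.9, -0.1, 141.5]
wrist_force: [-0.4, 0.8, -0.5]
opening: 0.0855
```

```bash
python3 - <<'E'
from h import *
state()
wing(231.5,.048,.080,back=.07)
p=camera('wrist');save(p,'w18')
E
```

```text
{'time': 20.35, 'q': [3.0566, -11.1107, -18.4122, 69.7927, 14.2465, -46.7726], 'ee_pos': [0.5254, 0.0956, 0.1426], 'tcp_rot': [160.8673, -0.0888, 141.4637], 'wrist_force': [-0.3905, 0.8217, -0.526], 'torque': [-0.2203, 0.2517, 0.0471], 'opening': 0.0855}
pos [0.5256 0.1    0.1458] shift cm [ 0.26  0.44 -0.18] turn [-0.87 -0.07 -0.06]
```

View pics/w18.png

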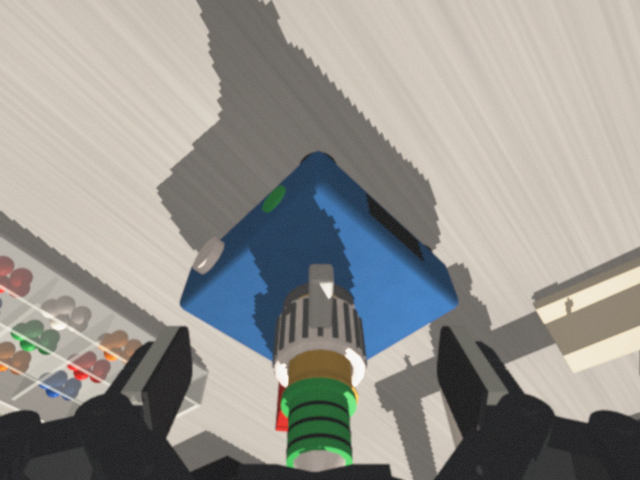

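Request:
play_rows(
  rows=[
    [0,[0.26,0.44,0.5],[-0.9,0,0]],
    [0,[0,0,2],[0,0,0]],
    [0,[0,0,2],[0,0,0]],
    [0,[0,0,1],[0,0,0]],
    [0,[0,0,0],[0,0,0]],
  ],
)

```text
time: 20.9
ee_pos: [0.542, 0.1173, 0.1002]
tcp_rot: [159.5, 0.3, 141.6]
wrist_force: [-0.7, 0.2, 0.5]
opening: 0.0854
```

```bash
python3 - <<'E'
from h import *
state()
wing(231.5,.048,.080)
p=camera('wrist');save(p,'w19')
E
```

```text
{'time': 20.9, 'q': [5.1288, -9.2098, -21.828, 62.7572, 14.4582, -44.6214], 'ee_pos': [0.542, 0.1173, 0.1002], 'tcp_rot': [159.5489, 0.3093, 141.5594], 'wrist_force': [-0.7223, 0.1821, 0.466], 'torque': [-0.3484, 0.1672, -0.0252], 'opening': 0.0854}
pos [0.5405 0.1187 0.08  ] shift cm [ 0.22 -0.69  1.9 ] turn [0.45 0.27 0.16]
```

View pics/w19.png

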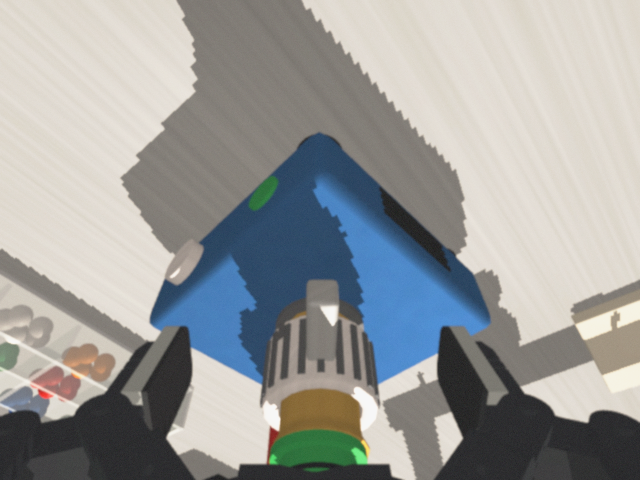

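Request:
play_rows(
  rows=[
    [0,[0.22,-0.7,0.3],[0.4,0.3,0]],
    [0,[0,0,0.8],[0,0,0]],
    [0,[0,0,0.7],[0,0,0]],
    [0,[0,0,0],[0,0,0]],
  ],
)

```text
time: 21.35
ee_pos: [0.5412, 0.118, 0.0834]
tcp_rot: [159.8, 0.2, 141.6]
wrist_force: [0.2, -0.2, 0.7]
opening: 0.0851
```

```bash
python3 - <<'E'
from h import *
state()
wing(231.5,.048,.080)
p=camera('wrist');save(p,'w20')
E
```

```text
{'time': 21.35, 'q': [5.2575, -8.6677, -23.1706, 61.1153, 14.3432, -44.5911], 'ee_pos': [0.5412, 0.118, 0.0834], 'tcp_rot': [159.7968, 0.1997, 141.632], 'wrist_force': [0.1927, -0.1874, 0.7078], 'torque': [-0.2306, 0.1625, -0.022], 'opening': 0.0851}
pos [0.5405 0.1187 0.08  ] shift cm [ 0.11 -0.1   0.32] turn [0.2  0.14 0.19]
```

View pics/w20.png

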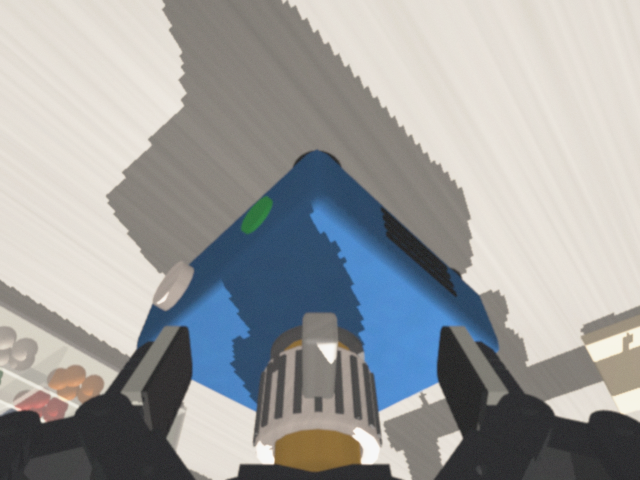

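Request:
play_rows(
  rows=[
    [0,[0.11,-0.1,0.35],[0.2,0,0]],
    [0.5,[0,0,0],[0,0,0]],
    [0.8,[0,0,0],[0,0,0]],
    [1,[0,0,0],[0,0,0]],
    [1,[0,0,0],[0,0,0]],
    [1,[0,0,0],[0,0,0]],
    [1,[0,0,0],[0,0,0]],
  ],
  newtons=60,
)

```text
time: 22.1
ee_pos: [0.5407, 0.119, 0.0808]
tcp_rot: [160.0, 0.2, 141.6]
wrist_force: [-2.4, 0.2, 0.7]
opening: 0.0108
```

```bash
python3 - <<'E'
from h import *
state()
wing(231.5,.048,.080)
p=camera('wrist');save(p,'w21')
p=camera('scene');cv2.imwrite('pics/s21.png',cv2.resize(p['img'][170:290,300:420,::-1],(600,600),interpolation=3))
E
```

```text
{'time': 22.1, 'q': [5.4568, -8.586, -23.3617, 60.896, 14.1545, -44.4394], 'ee_pos': [0.5407, 0.119, 0.0808], 'tcp_rot': [159.9654, 0.2352, 141.6428], 'wrist_force': [-2.4139, 0.2166, 0.7157], 'torque': [-0.2592, 0.6299, 0.1968], 'opening': 0.0108}
pos [0.5405 0.1187 0.08  ] shift cm [ 0.   -0.06  0.06] turn [0.03 0.17 0.21]
```

View pics/w21.png

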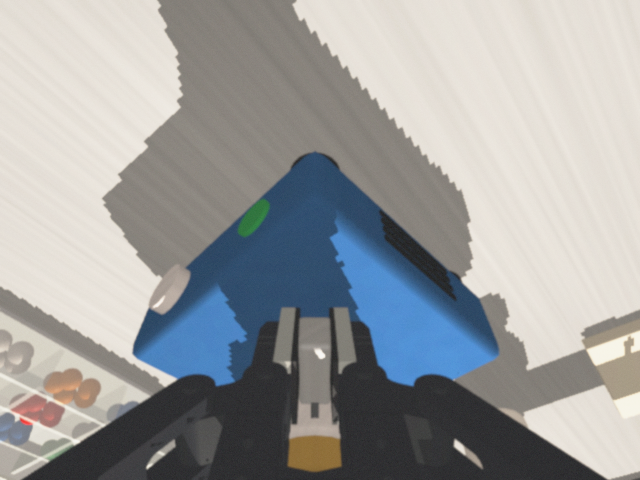

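View pics/s21.png

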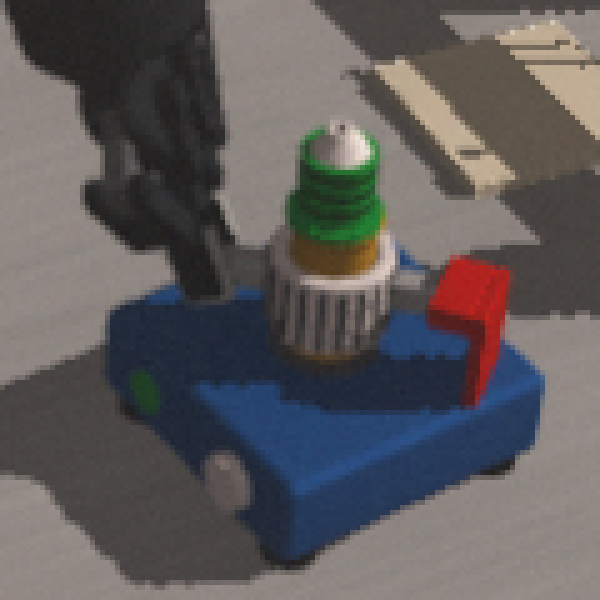

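Request:
play_rows(
  rows=[
    [1,[0,-0.1,0.3],[0,0,0]],
    [1,[0,-0.1,0.3],[0,0,0]],
    [1,[0,-0.1,0.3],[0,0,0]],
  ],
  newtons=80,
)

```text
time: 22.5
ee_pos: [0.5408, 0.1186, 0.0737]
tcp_rot: [159.9, 0.3, 141.6]
wrist_force: [-15.8, -10.3, 23.9]
opening: 0.0099
```

```bash
python3 - <<'E'
from h import *
state()
wing(231.5,.048,.075)
E
```

```text
{'time': 22.5, 'q': [5.4207, -8.4595, -24.0594, 59.9954, 14.142, -44.4401], 'ee_pos': [0.5408, 0.1186, 0.0737], 'tcp_rot': [159.9213, 0.299, 141.604], 'wrist_force': [-15.8162, -10.3461, 23.8713], 'torque': [-0.4268, 1.8013, 0.5989], 'opening': 0.0099}
pos [0.5405 0.1187 0.075 ] shift cm [ 0.03  0.04 -0.13] turn [0.08 0.25 0.2 ]
```

Request:
play_rows(
  rows=[
    [1,[0.25,-0.14,0.2],[0,-1,2.8]],
    [1,[0.5,-0.06,0.2],[0,-2,5.7]],
  ],
)

```text
time: 22.7
ee_pos: [0.5355, 0.1232, 0.0735]
tcp_rot: [159.6, 0.2, 132.5]
wrist_force: [-20.6, -3.1, 22.7]
opening: 0.0101
```

```bash
python3 - <<'E'
from h import *
state()
o=get_obs();d=np.array(o['ee_pos'][:2])-C;A=np.degrees(np.arctan2(d[1],d[0]))%360;print(A,np.hypot(*d));wing(A-8,.048,.073)
p=camera('scene');cv2.imwrite('pics/s22.png',cv2.resize(p['img'][170:290,300:420,::-1],(600,600),interpolation=3))
E
```

```text
{'time': 22.7, 'q': [7.2788, -11.4467, -26.8896, 57.5878, 11.4475, -33.4917], 'ee_pos': [0.5355, 0.1232, 0.0735], 'tcp_rot': [159.6256, 0.1571, 132.4556], 'wrist_force': [-20.5547, -3.0584, 22.6926], 'torque': [0.5721, 2.5372, 1.3961], 'opening': 0.0101}
223.47170058849244 0.048079413708949005
pos [0.5313 0.1284 0.073 ] shift cm [0.67 0.02 0.06] turn [ 0.38 -2.26  6.61]
```

View pics/s22.png

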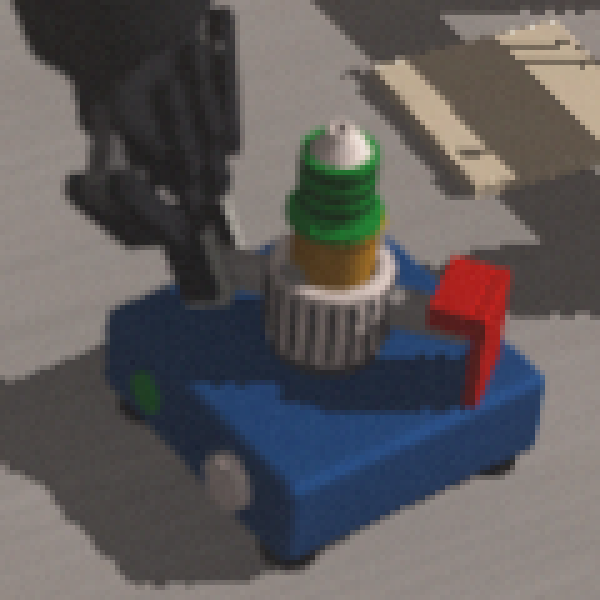

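Request:
play_rows(
  rows=[
    [1,[0.6,-0.2,0.15],[0.2,-2.4,6.8]],
    [1,[0.6,-0.15,0.15],[0.2,-2.4,6.8]],
  ],
)

```text
time: 22.95
ee_pos: [0.5276, 0.1339, 0.0744]
tcp_rot: [159.4, -0.2, 117.4]
wrist_force: [-6.3, 4.9, 10.8]
opening: 0.0098
```

```bash
cat > st.py <<'E'
from h import *
state()
o=get_obs();d=np.array(o['ee_pos'][:2])-C;A=np.degrees(np.arctan2(d[1],d[0]))%360;print(A,np.hypot(*d));wing(A-8,.048,.073)
y=np.radians(o['tcp_rot'][2]);f=o['wrist_force'];print('tang',f[0]*np.cos(y)+f[1]*np.sin(y),'inward',f[0]*np.sin(y)-f[1]*np.cos(y))
E
python3 st.py
```

```text
{'time': 22.95, 'q': [11.342, -14.8728, -29.8527, 55.2585, 5.7708, -14.9729], 'ee_pos': [0.5276, 0.1339, 0.0744], 'tcp_rot': [159.4467, -0.2327, 117.363], 'wrist_force': [-6.2975, 4.8849, 10.8026], 'torque': [1.1507, 0.3686, 0.8823], 'opening': 0.0098}
207.59766152390702 0.048297386096747934
pos [0.5252 0.1402 0.073 ] shift cm [0.67 0.02 0.16] turn [ 0.54 -2.91  7.2 ]
tang 7.232869186167298 inward -3.3476157841736525
```

Request:
play_rows(
  rows=[
    [1,[0.6,-0.15,0.28],[0.3,-2.6,7]],
    [1,[0.6,-0.12,0.2],[0.3,-2.6,7]],
  ],
)

```text
time: 23.15
ee_pos: [0.523, 0.1466, 0.074]
tcp_rot: [159.6, -0.4, 101.9]
wrist_force: [-7.9, 1.0, 12.4]
opening: 0.0104
```

```bash
python3 st.py
```

```text
{'time': 23.15, 'q': [16.2149, -15.5828, -30.4725, 54.7823, -1.105, 4.1489], 'ee_pos': [0.523, 0.1466, 0.074], 'tcp_rot': [159.6472, -0.4066, 101.9409], 'wrist_force': [-7.9031, 0.9679, 12.4127], 'torque': [0.3095, 0.658, 0.4443], 'opening': 0.0104}
191.5797913152394 0.04841256554133319
pos [0.5225 0.1533 0.073 ] shift cm [0.67 0.05 0.13] turn [ 0.32 -3.26  7.71]
tang 2.582133576060705 inward -7.531800757296477
```

Request:
play_rows(
  rows=[
    [1,[0.42,-0.12,0.2],[0.3,-1.7,4.8]],
    [1,[0,0,0],[0,0,0]],
  ],
)

```text
time: 23.35
ee_pos: [0.5222, 0.1521, 0.0755]
tcp_rot: [159.7, -0.5, 96.5]
wrist_force: [-10.8, -7.1, 10.6]
opening: 0.01
```

```bash
python3 st.py;python3 - <<'E'
from h import *
p=camera('scene');cv2.imwrite('pics/s23.png',cv2.resize(p['img'][170:290,300:420,::-1],(600,600),interpolation=3))
E
```

```text
{'time': 23.35, 'q': [18.0366, -15.2195, -29.9907, 55.2066, -3.5592, 11.038], 'ee_pos': [0.5222, 0.1521, 0.0755], 'tcp_rot': [159.6821, -0.4758, 96.4554], 'wrist_force': [-10.7823, -7.148, 10.5623], 'torque': [-1.3194, 1.1534, -0.6305], 'opening': 0.01}
184.92676847405383 0.04841309871325611
pos [0.5225 0.1589 0.073 ] shift cm [0.66 0.01 0.27] turn [ 0.28 -3.73  8.78]
tang -5.89041232821735 inward -11.517608179630404
```

View pics/s23.png

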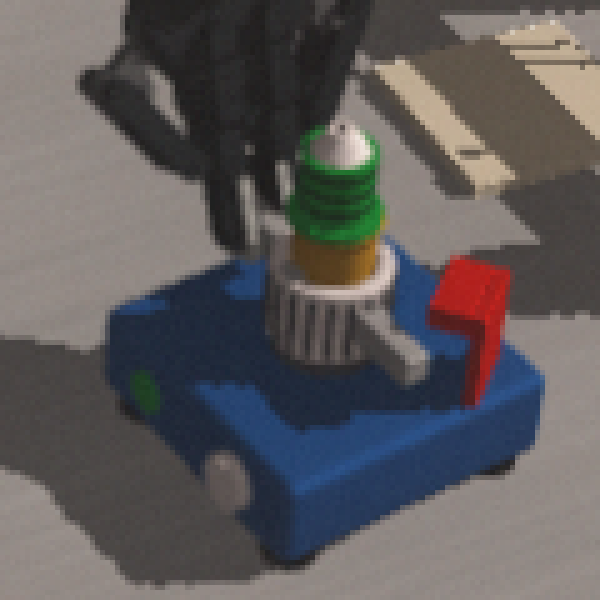

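Request:
play_rows(
  rows=[
    [1,[0,0.12,-0.45],[0,0,0]],
    [1,[0,0.15,-0.45],[0,0,0]],
    [1,[0,0.15,-0.45],[0,0,0]],
    [1,[0,0,-0.1],[0,0,0]],
  ],
)

```text
time: 23.8
ee_pos: [0.5204, 0.1513, 0.0913]
tcp_rot: [159.7, -0.4, 96.5]
wrist_force: [4.3, 1.5, -10.5]
opening: 0.0101
```

```bash
python3 st.py
```

```text
{'time': 23.8, 'q': [18.0473, -15.878, -28.7306, 57.1702, -3.6388, 10.9405], 'ee_pos': [0.5204, 0.1513, 0.0913], 'tcp_rot': [159.7106, -0.3597, 96.5301], 'wrist_force': [4.2908, 1.4969, -10.5467], 'torque': [-0.0269, 0.3531, 0.0531], 'opening': 0.0101}
185.7503807682505 0.050294614893323875
pos [0.5224 0.1582 0.073 ] shift cm [ 0.65 -0.37  1.81] turn [ 0.26 -3.36  8.12]
tang 0.9991972137516546 inward 4.433164767163522
```

Sleeve at its top stop (pulling −10 N now). Release and retreat along the tool axis.

Request:
play_rows(
  rows=[
    [1,[0,0,0.1],[0,0,0]],
    [0.8,[0,0,0],[0,0,0]],
    [0.3,[0,0,0],[0,0,0]],
    [0,[0,0,0],[0,0,0]],
    [0,[0,0,0],[0,0,0]],
    [0,[0,0,0],[0,0,0]],
    [0,[0,-0.5,-2],[0,0,0]],
    [0,[0,-0.5,-4],[0,0,0]],
    [0,[0,-1,-4],[0,0,0]],
    [0,[0,-2,-3],[0,0,0]],
    [0,[0,0,0],[0,0,0]],
  ],
)

```text
time: 24.9
ee_pos: [0.4367, 0.1408, 0.2022]
tcp_rot: [159.6, -0.4, 96.5]
wrist_force: [0.1, 0.5, 0.1]
opening: 0.0855
```

```bash
python3 st.py; python3 - <<'E'
from h import *
import pickle
p=camera('scene');save(p,'s24f');cv2.imwrite('pics/s24.png',cv2.resize(p['img'][170:290,300:420,::-1],(600,600),interpolation=3))
pickle.dump(p,open('s24.pkl','wb'))
p=camera('wrist');save(p,'w24');pickle.dump(p,open('w24.pkl','wb'))
E
```

```text
{'time': 24.9, 'q': [20.5543, -28.3924, -25.1714, 73.3149, -4.4968, 13.3587], 'ee_pos': [0.4367, 0.1408, 0.2022], 'tcp_rot': [159.6161, -0.3978, 96.4776], 'wrist_force': [0.0834, 0.4831, 0.1217], 'torque': [-0.0493, 0.2726, 0.0402], 'opening': 0.0855}
186.61178969060822 0.13460293969835624
pos [0.5224 0.1575 0.073 ] shift cm [ 0.6   3.66 15.15] turn [ 0.36 -3.09  7.25]
tang 0.4705669317122087 inward 0.13738916853350502
```

View pics/s24.png

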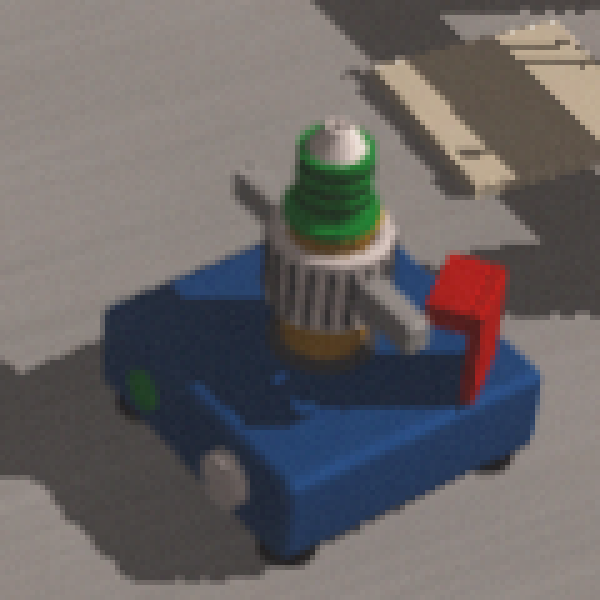

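View pics/w24.png

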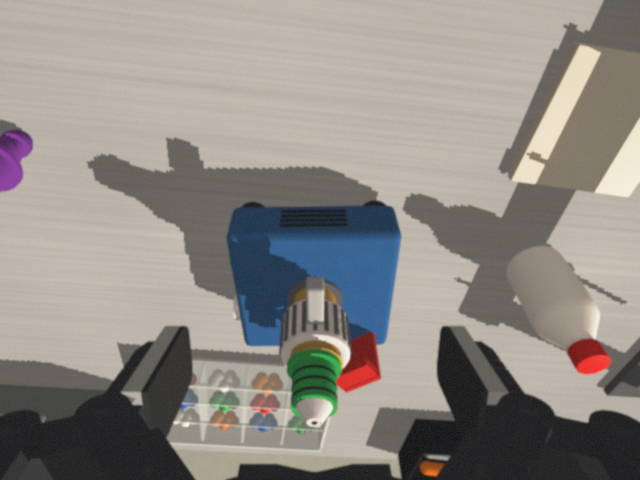

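```bash
cat > ov.py <<'E'
from h import *
import pickle
a=pickle.load(open('p0.pkl','rb'))[1];b=pickle.load(open('s24.pkl','rb'))
# register via keeper/box region shift
A=cv2.cvtColor(a['img'],cv2.COLOR_RGB2GRAY).astype(np.float32);B=cv2.cvtColor(b['img'],cv2.COLOR_RGB2GRAY).astype(np.float32)
t=A[222:280,352:412];
r=cv2.matchTemplate(cv2.resize(B[212:292,340:424],None,fx=5,fy=5,interpolation=2),cv2.resize(t,None,fx=5,fy=5,interpolation=2),cv2.TM_CCOEFF_NORMED)
_,m,_,l=cv2.minMaxLoc(r);print(m,(l[0]/5-12,l[1]/5-10))
s=10;x0,y0=345,190
out=[]
for p,sh in((a,(0.9,0.2)),(b,(0.9+l[0]/5-12,.2+l[1]/5-10))):
  I=cv2.resize(p['img'][y0:y0+58,x0:x0+40,::-1],None,fx=s,fy=s,interpolation=2)
  for rr,z,col in[(.0205,.115,(255,0,0)),(.025,.108,(0,255,0)),(.019,.119,(255,0,255)),(.015,.147,(255,255,0)),(.001,.157,(0,0,255))]:
    pts=np.array([(proj(p,[C[0]+rr*np.cos(q),C[1]+rr*np.sin(q),z])+sh-[x0-.5,y0-.5])*s for q in np.linspace(0,6.283,60)])
    cv2.polylines(I,[pts.round().astype(np.int32)],True,col,1,16)
  out.append(I)
cv2.imwrite('pics/ov.png',np.hstack(out))
w=pickle.load(open('w24.pkl','rb'));print([proj(w,[*C,z]).round(1) for z in(.154,.157,.160)])
cv2.imwrite('pics/w24z.png',cv2.resize(w['img'][260:440,240:400,::-1],(533,600),interpolation=3))
E
python3 ov.py
```

```text
0.9881752133369446 (-1.0, -0.40000000000000036)
[array([315.4, 418.3]), array([315.4, 422.9]), array([315.5, 427.4])]
```

View pics/ov.png

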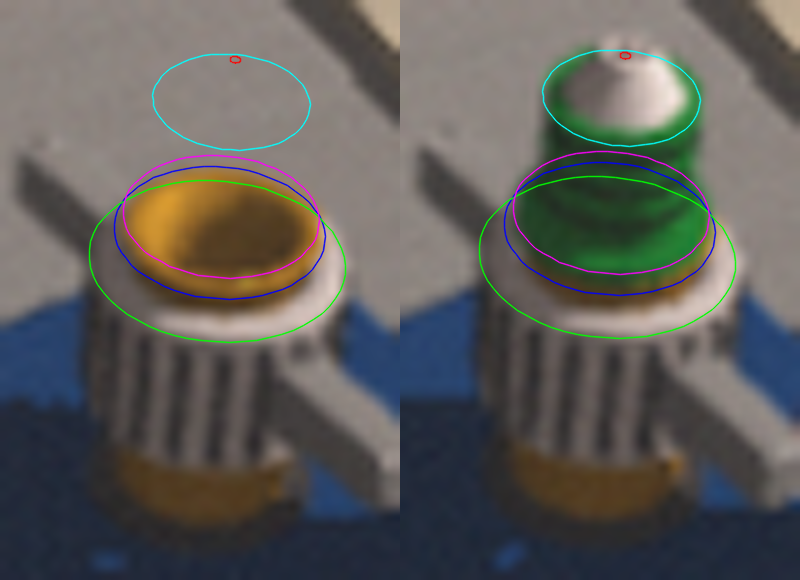

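View pics/w24z.png

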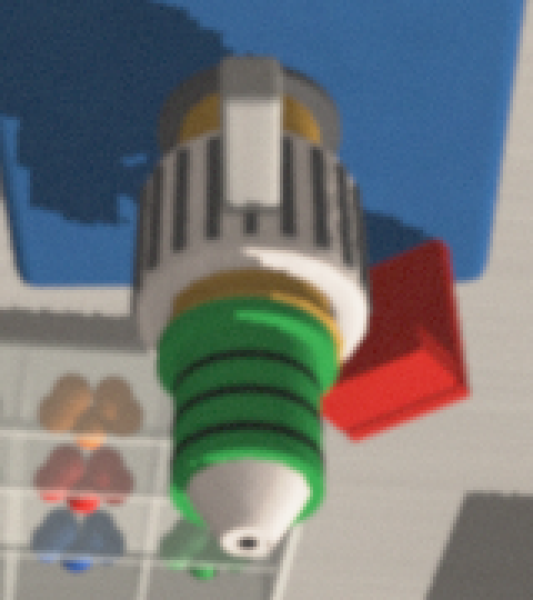

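```bash
cat > ov2.py <<'E'
from h import *
import pickle,sys
p=pickle.load(open('w24.pkl','rb'))
s=5;x0,y0=265,300
c=np.array([C[0]+float(sys.argv[1]),C[1]+float(sys.argv[2])])
I=cv2.resize(p['img'][y0:y0+135,x0:x0+100,::-1],None,fx=s,fy=s,interpolation=2);J=I.copy()
for rr,z,col in[(.0205,.115,(255,0,0)),(.025,.108,(0,255,0)),(.019,.115,(255,255,255)),(.019,.119,(255,0,255)),(.015,.147,(255,255,0)),(.001,.157,(0,0,255))]:
    pts=np.array([(proj(p,[c[0]+rr*np.cos(q),c[1]+rr*np.sin(q),z])-[x0-.5,y0-.5])*s for q in np.linspace(0,6.283,60)])
    cv2.polylines(I,[pts.round().astype(np.int32)],True,col,1,16)
cv2.imwrite('pics/'+sys.argv[3]+'.png',cv2.resize(np.hstack([I,J]),None,fx=.8,fy=.8))
E
python3 ov2.py 0 -0.001 ov2
```

```text
(no output)
```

View pics/ov2.png

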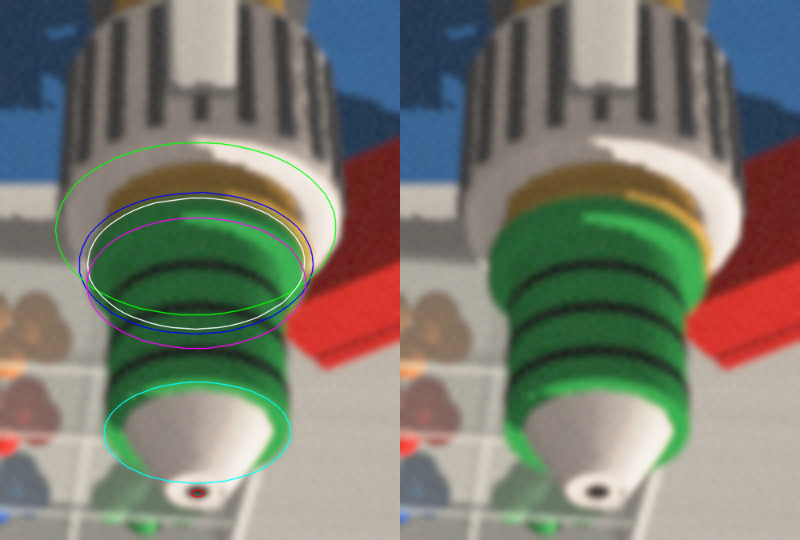

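```bash
python3 - <<'E'
from h import *
import pickle
a,_=pickle.load(open('p0.pkl','rb'));p=camera('top');save(p,'t25')
d=cv2.absdiff(a['img'],p['img']).max(2);cv2.imwrite('pics/d25.png',d)
print(job_done())
E
```

```text
the job is handed in; nothing more can be done
None
```

View pics/t25.png

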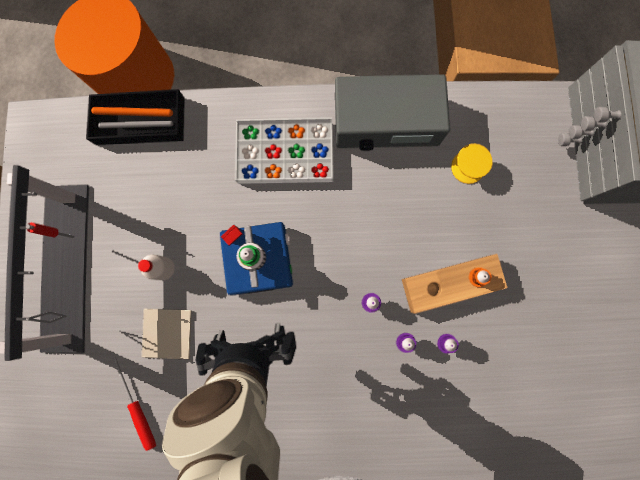

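The green nozzle is locked in the coupler, and I handed the job in at about 25 s of the 72 s allowed. No verdict was reported.

**What I did**
- **Hooking the sleeve:** I gripped the sleeve ring, drew it down 16 mm, turned it about 43° counterclockwise, and let go. It stayed hooked behind the keeper's tooth.
- **Fitting the nozzle:** I took the green nozzle from the rack and pushed it into the coupler. After I let go, pictures showed it 2 to 4 mm short, probably because it slipped in the fingers. I pressed the tip again with closed fingers until it stopped moving at 26 N and then 50 N.
- **Locking:** I pinched the free wing with the tool tilted 20°, pressed the sleeve to its stop and turned it back. Then I let it rise to its upper stop, released it and backed the arm off.

**Last checks**
- **Sleeve:** in the scene picture it sits where it did at the start, so it is fully up.
- **Nozzle:** in the wrist picture the tip and flange match the fully-home position to about 1 mm. The scene picture still read it roughly 2 to 3 mm high. I trusted the wrist picture, because the hard stop and the sleeve springing fully up agree with it.
- **Unit:** it moved about 1 to 2 mm and looks flat.
- **Other things:** the orange nozzle, coaster, spool, organizer and bottle look unmoved in the top picture. I saved that picture just before handing in but viewed it only afterwards. The gripper is open and clear of everything.

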